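Lock the garage things away in the key cabinet

ROBOT

A 7-joint arm with a two-finger parallel gripper is mounted at the origin on the work surface. World frame = base frame: x ahead of the robot, y to its left, z up, the work surface at z = 0. Lengths are in m, angles in rad, forces in N, time in s.
With the tool pointing down it reaches from about 0.4 to 0.85 m from the base axis. Payload 6.9 kg.
Tool frame: the origin (TCP) lies midway between the tips of the shut fingers; the grasp point (between the pads) lies 19 mm behind it (bot.hold_point_z is the distance from the TCP to the grasp point, in m); z points along the fingers, y is the line along which they close (so a half turn about z gives the same grasp; the last joint's range is limited). The gripper opens to 85 mm and grips with 20 to 120 N. Pads are 22 mm wide; open, the fingers measure 114 mm over their backs; the gripper's body (76 mm by 85 mm) begins 54 mm behind the grasp point. The pads swing forward as they close: fully open they stand 13 mm farther back than shut.
Start: joints at [1.248, 0.507, -0.238, 1.5, 0.126, 1.149, -0.155], TCP at [0.26, -0.568, 0.231] pointing down, gripper open.
Joint ranges: [-3.08, 3.08], [-0.24, 2.05], [-1.43, 1.35], [0, 2.5], [-1.52, 4.66], [0.17, 1.96], [-2.89, 2.89]. Speed limits (rad/s): [2.39, 2.39, 3.14, 3.14, 3.14, 3.14, 3.14].

INTERFACE

Orientations are given as a unit quaternion [w, x, y, z].
In Python, from cell import bot gives the robot as it stands.
- The arm moves only by the tool servo_tool, never from a script. Its arguments are lists of equal length, an entry for each row: "slide": the shift along the tool's x, y, z in mm, a list of three; "delta_rot": the turn, a rotation vector about the tool's x, y, z in rad, a list of three. A call has 1 to 8 rows; each row shifts and turns the commanded pose from where the row before left it, along the tool's axes as they then stand; what a row does not reach is not made up. A row lasts 1/8 s, in which the tool goes at most 62.5 mm and 10.7 degrees, less where a joint would pass 70% of its speed; a pose out of reach is approached as far as the arm can. A call is refused whole if a number of a shift passes 62.5 or a number of a turn 0.188, either way. A call with a gripper value outside its range is refused whole. "fingers" is the closure, from 0 (fully open) to 1 (shut), set as the call begins (left out, the last holds). The fingers move at their own pace and stop on an object; the grip force is fixed at half the most. Time passes only in rows, so rows that do not move let the fingers close. It gives the time, the measured TCP pose, the force, the opening and the grip force at its end, in the units of the state.
- bot.observe(): the state, without advancing time (a new reading comes with each control period).
- bot.capture(name): name is "scene" or "top" or "wrist"; returns (picture, depth): 384x512x3 uint8, blue, green, red; 384x512 float32, m along the optical axis (not along the pixel's ray), 0 where there is no reading.
- bot.camera_model(name): a dict with "camera_matrix" (3x3 intrinsics, pixels), "extrinsics" (4x4, takes a point from camera to world coordinates). Camera axes: x right, y down, z forward; pixel columns grow to the right and rows downward; lengths in m; the calibration is good to about 2 mm. The wrist camera is an equidistant fisheye: a pixel r from the principal point sees the ray r / f radians off the axis. A picture is of the moment at which its call begins: read the wrist's pose just before it. camera_model takes no time and is no camera call; for the wrist camera it gives the pose at the moment of the call.
- bot.finish_job(): hands the job in; it is judged then, once.
The state is a dict: "time_s": time; "joint_positions": joint angles; "joint_vel": joint speeds; "tau": joint torques, N m; "ee_pos": TCP position; "tool_rot": TCP orientation; "contact_force": force on the tool from outside, world axes, zero at the start; "wrist_torque": the same for the moment, N m; "finger_gap": opening from 0.0 (shut) to 1.0 (fully open); "grip_force": force on a finger pad.
Only numpy, scipy, OpenCV 4.12 (cv2) and the standard library are available. Lean on these libraries where they do the work, as an engineer would, in place of code of your own. Each camera call takes 0.05 s, during which the arm holds its last target. There are 200 camera calls.

TASK

Put every garage thing lying about on the shelf (the black remotes, the garage keys and the small twist-cap container, as many as there are) into the open drawer of the key cabinet and slide the drawer fully shut. Then lock it with the two captive screws on the cabinet roof: pull each one out against its spring until its thread engages and drive it clockwise right home to its stop. Leave everything else on the shelf standing where it is.

Things in the scene. Friction and masses are not known exactly. Their poses are not given: they have to be found in the camera images.
- cabinet: low grey steel key cabinet, 235 deep (x) x 290 wide (y) x 87 high, fixed; origin: middle of its front face at its underside; its x points into the cabinet (away from the opening side), y to its left, z up. The flat roof is 87 above the work surface; the two captive screws stand on it 37 behind the front edge, 100 left and right of the middle
- drawer (a joint): the cabinet's one drawer, m pulled out: 0 = fully shut, about 0.15 to 0.17 at the start, 0.175 = end stop. It slides along the cabinet's x with about 2 N of friction and stays where it is left; no catch. It can be shut by pushing on its front. It cannot be shut while a captive screw is up in its thread (the claw on the screw's rod stops it)
- drawer_in (a point): centre of the drawer's inner floor, moving with the drawer; axes as the cabinet. The inside is 190 (x) x 230 (y), floor 14 above the work surface, side and back walls 5 thick and rising 36 above the floor. With the drawer open by d, the front d of the inside lies free under the open sky, the rest under the cabinet roof; free height under the roof is 55 above the floor
- drawer_front (a point): middle of the top edge of the drawer's front panel, on its outer (robot-side) face, 67 above the work surface; axes as the cabinet. The panel is 290 wide, 12 thick, from 7 to 67 above the work surface, flat, with no handle standing out (a dark flat strip marks the grip); when shut its back lies on the cabinet's front face
- left_head (a point): centre of the head of the left (+y) captive screw: a knurled upright round steel head, diameter 26, 24 high, this point at half height (111 above the work surface when the screw is down). Under it is a brass collar of diameter 20 and 12 high on the roof, so there is room for fingertips round the head. Its z is up, its x turns with the screw and lies along the black index rib on the top
- left_pull (a joint): how far the left (+y) screw is pulled out (up), m: 0 = down as its spring holds it (3.6 N), 0.013 = upper stop (about 7.5 N). From 0.0095 up its thread meets the collar's and it can be turned; lower, it is blocked after about 0.35 rad. Once turned past about 0.6 rad the thread carries it: let go, it rests at about 0.009 and is drawn down to about 0.0055 as it is driven to the end. If let go before, it springs back down
- left_screw (a joint): turn of the left (+y) screw, rad, growing clockwise seen from above: 0 to 0.25 at the start, end stop at 2.2 = driven home; friction 0.03 N m, it stays where it is left. The pull must be kept up by hand only until the thread carries it
- right_head (a point): centre of the head of the right (-y) captive screw: a knurled upright round steel head, diameter 26, 24 high, this point at half height (111 above the work surface when the screw is down). Under it is a brass collar of diameter 20 and 12 high on the roof, so there is room for fingertips round the head. Its z is up, its x turns with the screw and lies along the black index rib on the top
- right_pull (a joint): how far the right (-y) screw is pulled out (up), m: 0 = down as its spring holds it (3.6 N), 0.013 = upper stop (about 7.5 N). From 0.0095 up its thread meets the collar's and it can be turned; lower, it is blocked after about 0.35 rad. Once turned past about 0.6 rad the thread carries it: let go, it rests at about 0.009 and is drawn down to about 0.0055 as it is driven to the end. If let go before, it springs back down
- right_screw (a joint): turn of the right (-y) screw, rad, growing clockwise seen from above: 0 to 0.25 at the start, end stop at 2.2 = driven home; friction 0.03 N m, it stays where it is left. The pull must be kept up by hand only until the thread carries it
- remote_1: garage remote: flat black plastic block 64 (x) x 34 (y) x 15 high with one round grey press button on top; origin: centre of its underside, z up out of the button side. May be absent
- remote_2: garage remote: flat black plastic block 64 (x) x 34 (y) x 15 high with one round grey press button on top; origin: centre of its underside, z up out of the button side. May be absent
- key_1: garage key: black plastic grip 30 (x) x 24 (y) x 10 thick with a flat steel blade 8 wide, 4 thick, standing out 42 along +x; origin: centre of the grip's underside. May be absent
- key_2: garage key: black plastic grip 30 (x) x 24 (y) x 10 thick with a flat steel blade 8 wide, 4 thick, standing out 42 along +x; origin: centre of the grip's underside. May be absent
- tub: small twist-cap plastic container, closed: square white body 38 x 38 x 26 high with a round grey cap of diameter 32 and height 12 on top (38 high in all); origin: centre of its underside, z up through the cap. May be absent
- dome: glass dome over nothing, on a round dark wood foot of diameter 124, 168 high, loose; origin: centre of its underside. Not part of the job: to be left where it stands
- tray: grey ceramic tray 130 x 100 x 20, loose, empty; origin: centre of its underside. Not part of the job: to be left where it stands
- glasses_case: grey spectacle case 150 x 55 x 40, loose; origin: centre of its underside. Not part of the job: to be left where it stands
- tape_measure: grey tape measure 60 x 35 x 55, loose; origin: centre of its underside. Not part of the job: to be left where it stands
- mug: white mug, diameter 80, 90 high, loose; origin: centre of its underside. Not part of the job: to be left where it stands
- tin: plain aluminium tin, diameter 70, 60 high, loose; origin: centre of its underside. Not part of the job: to be left where it stands
- wallet: dark wallet 100 x 80 x 18, loose; origin: centre of its underside. Not part of the job: to be left where it stands
There are look-alikes about, which are no part of the job. Several things look just like the tub: the one meant starts nearest to the robot's base.

How it is judged:
By the outcome, as a careful person would: the job done as asked, in the order asked, and still so for the second after the job is handed in, with the robot touching nothing.
Of remote_1, remote_2, key_1, key_2, tub only 3 to 5 are there at a start; the rules pass over those that are not, and their reading is None.
At some moment in a run one of remote_1, remote_2, key_1, key_2, tub may be knocked a few centimetres aside while the robot is not near it.
Once in a run the grip may slacken for a moment while it holds something.
It also fails if it takes over 210 s, if anything falls off the work surface, if the arm or the gripper's body presses on something with over 40 N, if the wrist force passes 120 N, or if a joint passes its speed limit or range.

## Working session

There is one attempt and no reset: what is moved stays moved. The work goes in short steps, Python scripts to look and compute and a tool call to move; the robot and the scene stay as the last step left them, time stands still between calls to the robot, and variables do not carry over. Pictures are saved under pics/ and viewed, at most 18 in all, crops included, and the job is handed in when it is done.

Besides the shell and the picture viewer there is one more tool, called after "Request:" as a command line: name --argument value ..., lists and objects as JSON in quotes. servo_tool: Moves the arm, as the interface text tells. Its arguments: {"type":"object","properties":{"slide":{"type":"array"},"delta_rot":{"type":"array"},"fingers":{"type":"number"}},"required":["slide","delta_rot"]}

```bash
mkdir -p pics; ls; cat > h.py <<'E'
import numpy as np, cv2
from cell import bot
from scipy.spatial.transform import Rotation as R
def cloud(name):
    m=bot.camera_model(name); im,d=bot.capture(name)
    K=np.array(m["camera_matrix"]);T=np.array(m["extrinsics"])
    v,u=np.mgrid[:384,:512]
    P=np.stack([(u-K[0,2])/K[0,0]*d,(v-K[1,2])/K[1,1]*d,d],-1)@T[:3,:3].T+T[:3,3]
    P[d==0]=np.nan
    return im,d,P
E
python3 - <<'E'
from h import *
for n in("top","scene"):
    im,d,P=cloud(n); np.savez(f"{n}.npz",im=im,d=d,P=P)
    cv2.imwrite(f"pics/{n}.png",cv2.resize(im,(800,600),interpolation=cv2.INTER_CUBIC))
    print(n,bot.camera_model(n))
s=bot.observe();print(s)
E
```

```text
pics
top {'camera_matrix': array([[346.39037899,   0.        , 259.91035542],
       [  0.        , 346.39037899, 190.67484158],
       [  0.        ,   0.        ,   1.        ]]), 'extrinsics': array([[ 3.72194477e-03, -9.97929522e-01,  6.42091616e-02,
         4.70818314e-01],
       [-9.99992777e-01, -3.66484360e-03,  1.00705666e-03,
         5.17003395e-02],
       [-7.69655036e-04, -6.42124461e-02, -9.97935955e-01,
         1.24343627e+00],
       [ 0.00000000e+00,  0.00000000e+00,  0.00000000e+00,
         1.00000000e+00]])}
scene {'camera_matrix': array([[358.43235841,   0.        , 254.65790694],
       [  0.        , 358.43235841, 191.58536957],
       [  0.        ,   0.        ,   1.        ]]), 'extrinsics': array([[ 0.15194916,  0.62910714, -0.76232255,  1.30884557],
       [ 0.98825869, -0.0842121 ,  0.12748756, -0.08353513],
       [ 0.01600655, -0.77274351, -0.63451655,  0.7504977 ],
       [ 0.        ,  0.        ,  0.        ,  1.        ]])}
{'time_s': 0.1, 'joint_positions': array([ 1.24751095,  0.50826912, -0.23750087,  1.50100506,  0.12567831,
        1.14887366, -0.15479529]), 'joint_vel': array([ 1.01937733e-03, -7.01112534e-04, -4.27644580e-04, -1.93837909e-03,
        1.55643658e-04, -1.68782010e-04,  6.75582823e-05]), 'tau': array([-4.16817114e-03, -6.21838331e+01, -2.19419137e+00, -2.50203323e+01,
        1.25757491e-02,  7.94713822e-03, -9.15096734e-06]), 'ee_pos': array([ 0.25960214, -0.56806419,  0.23051558]), 'tool_rot': array([-7.66250356e-04,  9.77107866e-01,  2.12743038e-01, -1.74955616e-04]), 'contact_force': array([ 0.14538554,  0.5111019 , -0.25286412]), 'wrist_torque': array([ 0.03011475,  0.0515916 , -0.02088853]), 'grip_force': 0.0, 'finger_gap': 0.9999808368719049}
```

View pics/top.png

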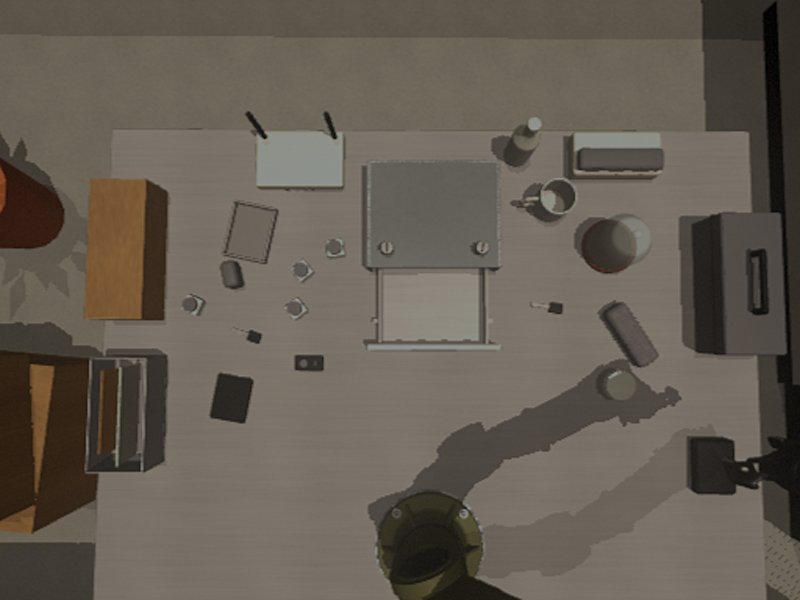

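View pics/scene.png

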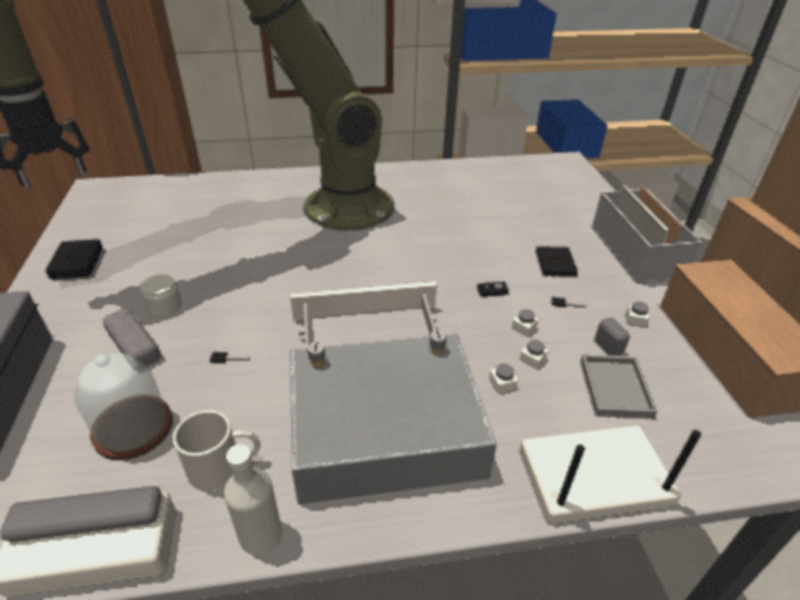

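The top view shows keys at (548,307) and (248,335), a remote-like block at (309,363) and tub-likes at (335,247), (302,270), (296,308) and (193,304). The drawer is open at (430,305). I'll zoom in to check for look-alikes and measure.

```bash
python3 - <<'E'
from h import *
z=np.load("top.npz");im,P=z["im"],z["P"]
s=np.load("scene.npz")["im"]
def crop(i,u,v,w,h):return cv2.resize(i[v-h//2:v+h//2,u-w//2:u+w//2],(400,300),interpolation=cv2.INTER_CUBIC)
# rows: top left group, top right key; scene
c=[crop(im,175,205,132,99),crop(im,350,197,80,60),crop(s,345,200,132,99),crop(s,150,228,80,60)]
o=np.vstack([np.hstack(c[:2]),np.hstack(c[2:])])
o=np.clip(o.astype(float)*1.6,0,255).astype(np.uint8)
cv2.imwrite("pics/z1.png",o)
g=(P[...,2]>0.006)&(P[...,2]<0.2)&(P[...,0]>.2)&(abs(P[...,1])<.75)
n,l,st,ce=cv2.connectedComponentsWithStats(g.astype(np.uint8))
for i in range(1,n):
    if st[i,4]<15: continue
    q=P[l==i]; r=cv2.minAreaRect(q[:,:2].astype(np.float32)*1000)
    print(ce[i].round(),st[i,4],"c",np.round(r[0]),"sz",np.round(r[1]),"a",round(r[2]),"z",np.percentile(q[:,2],[50,98]).round(3))
# cabinet roof
q=P[(abs(P[...,2]-.087)<.006)&(P[...,0]>.4)&(abs(P[...,1])<.3)]
r=cv2.minAreaRect(q[:,:2].astype(np.float32)*1000);print("roof",r)
q=P[(P[...,2]>.11)&(P[...,2]<.135)&(P[...,0]>.4)&(abs(P[...,1])<.25)]
for sgn in(-1,1):
    a=q[(q[:,1]-0.03)*sgn>0]; print("head",len(a),a.mean(0) if len(a) else 0, a.min(0),a.max(0))
q=P[(abs(P[...,2]-.067)<.006)&(P[...,0]>.4)&(abs(P[...,1])<.2)]
print("front",cv2.minAreaRect(q[:,:2].astype(np.float32)*1000))
E
```

```text
[191. 101.] 2174 c [867. 305.] sz [131. 209.] a 1 z [0.031 0.137]
[334.  91.] 485 c [ 884. -196.] sz [59. 50.] a 54 z [0.123 0.191]
[392.  99.] 1817 c [ 885. -417.] sz [115. 200.] a 0 z [0.051 0.078]
[277. 160.] 9699 c [657.  -7.] sz [441. 314.] a 0 z [0.085 0.092]
[ 80. 160.] 4482 c [649. 670.] sz [301. 124.] a 0 z [0.109 0.114]
[353. 127.] 534 c [ 761. -262.] sz [ 79. 105.] a 32 z [0.055 0.092]
[160. 148.] 608 c [702. 417.] sz [108. 132.] a 79 z [0.01  0.023]
[394. 155.] 1280 c [ 667. -410.] sz [132. 116.] a 39 z [0.119 0.161]
[472. 182.] 5138 c [ 580. -668.] sz [300. 135.] a 0 z [0.118 0.155]
[214. 158.] 123 c [664. 217.] sz [37. 38.] a 8 z [0.032 0.042]
[148. 175.] 213 c [601. 448.] sz [59. 35.] a 14 z [0.051 0.059]
[193. 173.] 129 c [615. 294.] sz [43. 38.] a 38 z [0.03  0.042]
[123. 195.] 138 c [534. 538.] sz [37. 38.] a 66 z [0.032 0.042]
[189. 197.] 127 c [526. 304.] sz [38. 37.] a 40 z [0.033 0.043]
[354. 196.] 63 c [ 532. -278.] sz [47. 23.] a 80 z [0.01  0.013]
[403. 214.] 736 c [ 466. -452.] sz [161.  57.] a 33 z [0.038 0.044]
[151. 212.] 17 c [474. 439.] sz [28. 10.] a 6
[... 157 characters left out ...]
] 179 c [404. 275.] sz [65. 32.] a 90 z [0.014 0.019]
[393. 245.] 413 c [ 361. -409.] sz [67. 65.] a 23 z [0.059 0.064]
[147. 254.] 667 c [324. 449.] sz [ 82. 100.] a 81 z [0.018 0.023]
[455. 286.] 353 c [ 221. -627.] sz [39. 90.] a 1 z [0.029 0.035]
roof ((753.5090942382812, -32.836029052734375), (531.0498657226562, 297.7071838378906), 86.73695373535156)
head 213 [ 0.81726793 -0.16922977  0.12398168] [ 0.6380315  -0.22887363  0.11172753] [ 0.9142296  -0.09116033  0.13497434]
head 64 [0.69083645 0.11449035 0.12207266] [0.63657152 0.08227749 0.11041972] [0.91899831 0.2229235  0.13302562]
front ((661.8563842773438, -21.248764038085938), (304.7176208496094, 485.958740234375), 82.98898315429688)
```

View pics/z1.png

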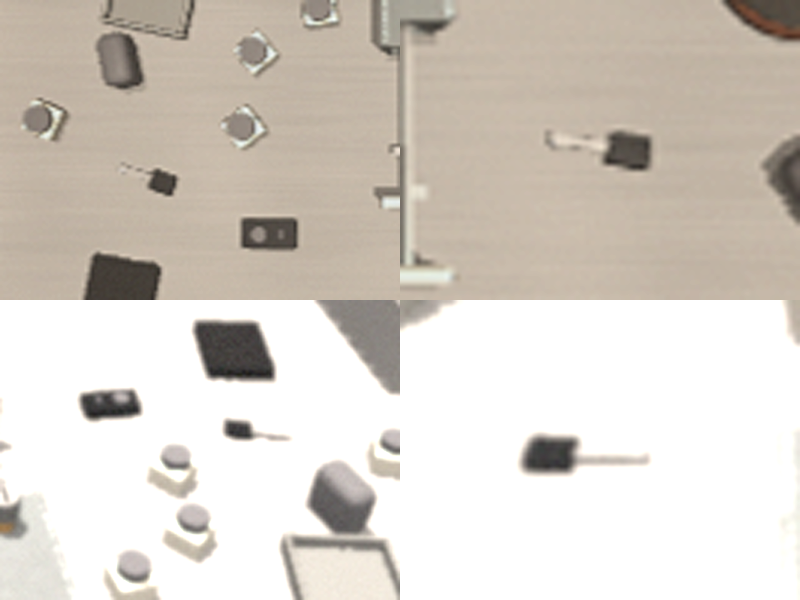

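Seen from above, the remote has one big grey button and a small LED. There are two keys, one remote and the tub at world (0.526, 0.304), which is the tub-like nearest to the base. Next I'll get precise poses.

```bash
cat >> h.py <<'E'
_m=bot.camera_model("top");K=np.array(_m["camera_matrix"]);T=np.array(_m["extrinsics"])
def ray(uv,z):
    uv=np.atleast_2d(uv).astype(float)
    d=np.c_[(uv[:,0]-K[0,2])/K[0,0],(uv[:,1]-K[1,2])/K[1,1],np.ones(len(uv))]@T[:3,:3].T
    return (T[:3,3]+d*((z-T[2,3])/d[:,2])[:,None])[:,:2]
def proj(p):
    c=T[:3,:3].T@(np.array(p,float)-T[:3,3]); return K[0,0]*c[0]/c[2]+K[0,2],K[1,1]*c[1]/c[2]+K[1,2]
def dark(im,xy,z,rad=45,thr=45):
    """dark blob near world xy: minAreaRect at height z (mm)"""
    u,v=map(int,proj([*xy,z])); w=rad
    g=np.zeros(im.shape[:2],np.uint8); s=np.s_[max(v-w,0):v+w,max(u-w,0):u+w]; g[s]=(im.max(-1)[s]<thr)
    n,l,st,ce=cv2.connectedComponentsWithStats(g); out=[]
    for i in range(1,n):
        if 20<st[i,4]<400:
            c=np.argwhere(l==i)[:,::-1]
            c=np.vstack([c+o for o in([-.5,-.5],[.5,.5],[.5,-.5],[-.5,.5])])
            r=cv2.minAreaRect((ray(c,z)*1000).astype(np.float32)); out.append((np.round(r[0],1),np.round(r[1],1),round(r[2],1)))
    return out
def plan(x,y,z,yaw):
    """mm / rad: tool-frame shift, turn from the measured pose to a tool-down pose with tool x at world yaw"""
    s=bot.observe(); R0=R.from_quat(np.roll(s["tool_rot"],-1)); R1=R.from_euler("z",yaw)*R.from_euler("x",np.pi)
    d=np.array([x,y,z])-s["ee_pos"]*1000; X=R0.as_matrix()[:,0]
    print("pose",np.round(s["ee_pos"]*1000,1),"yaw",round(np.arctan2(X[1],X[0]),3),"| tool shift",np.round(R0.inv().apply(d),1),"world",np.round(d,1),"turn",np.round((R0.inv()*R1).as_rotvec(),3))
E
python3 - <<'E'
from h import *
z=np.load("top.npz");im,P=z["im"],z["P"]
for n,xy,h in(("kR",(.53,-.28),.01),("kL",(.463,.403),.01),("rem",(.404,.275),.015)): print(n,dark(im,xy,h,25,60))
def rect(g,h):
    n,l,st,ce=cv2.connectedComponentsWithStats(g.astype(np.uint8)); i=1+np.argmax(st[1:,4])
    c=np.argwhere(l==i)[:,::-1]; r=cv2.minAreaRect((ray(c,h)*1000).astype(np.float32)); return np.round(cv2.boxPoints(r)),r[2],r[1]
X,Y,Z=P[...,0],P[...,1],P[...,2]
print("roof",rect((abs(Z-.087)<.008)&(abs(Y+.007)<.18)&(X>.58),.087))
print("front",rect((abs(Z-.067)<.008)&(abs(Y+.007)<.18)&(X>.4)&(X<.56),.067))
for y0 in(.095,-.11):
    q=(Z>.112)&(Z<.135)&(abs(Y-y0)<.03)&(X<.72); c=np.argwhere(q)[:,::-1]; w=ray(c,.123)*1000
    print("head",len(c),w.mean(0).round(1),cv2.minEnclosingCircle(w.astype(np.float32)))
w=(im.min(-1)>0)
plan(500,-278,230,0)
E
```

```text
kR [(array([ 528.9, -286. ]), array([32.1, 25. ]), 89.2)]
kL [(array([461.2, 399. ]), array([30.6, 25.6]), 71.9)]
rem [(array([403. , 272.6]), array([31.6, 63.9]), 0.2)]
roof (array([[ 614.,  141.],
       [ 616., -149.],
       [ 848., -148.],
       [ 847.,  142.]], dtype=float32), 0.20776145160198212, (232.68496704101562, 289.9947204589844))
front (array([[ 437.,  137.],
       [ 438., -148.],
       [ 448., -147.],
       [ 447.,  137.]], dtype=float32), 0.21447622776031494, (10.115386962890625, 284.306640625))
head 53 [649.5  95.3] ((649.5386352539062, 95.3367919921875), 13.910595893859863)
head 57 [ 650.4 -103.1] ((650.5498046875, -103.03490447998047), 13.938645362854004)
pose [ 259.6 -568.1  230.5] yaw 0.429 | tool shift [ 339.2 -163.9    0.8] world [240.4 290.1  -0.5] turn [-0.002  0.     0.429]
```

Request:
servo_tool --slide '[[52, -21, 0], [52, -21, 0], [52, -21, 0], [52, -21, 0], [52, -21, 0], [52, -21, 0], [50, -19, 0], [0, 0, 0]]' --delta_rot '[[0, 0, 0], [0, 0, 0], [0, 0, 0], [0, 0, 0], [0, 0, 0], [0, 0, 0], [0, 0, 0], [0, 0, 0]]' --fingers 0.4

```text
time_s: 1.1
ee_pos: [0.5321, -0.2805, 0.2309]
tool_rot: [-0.001, 0.976, 0.217, 0.001]
contact_force: [-0.4, -1.4, 0.2]
finger_gap: 0.6
grip_force: 0.0
```

Request:
servo_tool --slide '[[0, 0, 20], [0, 0, 20], [0, 0, 20], [0, 0, 20], [0, 0, 20], [0, 0, 20], [0, 0, 20], [0, 0, 0]]' --delta_rot '[[0, 0, -0.163], [0, 0, -0.163], [0, 0, -0.163], [0, 0, -0.163], [0, 0, -0.163], [0, 0, -0.163], [0, 0, -0.163], [0, 0, 0]]'

```text
time_s: 2.1
ee_pos: [0.5268, -0.2868, 0.0896]
tool_rot: [-0.002, 0.708, 0.706, -0.001]
contact_force: [0.1, 0.4, 0.3]
finger_gap: 0.601
grip_force: 0.0
```

```bash
python3 - <<'E'
from h import *
plan(529,-286,90,1.571)
s=bot.observe();print(s["time_s"],s["joint_positions"].round(2),s["finger_gap"])
im,d=bot.capture("wrist"); cv2.imwrite("pics/w1.png",im)
E
```

```text
pose [ 526.8 -286.8   89.6] yaw 1.567 | tool shift [ 0.8  2.2 -0.4] world [2.2 0.8 0.4] turn [-0.004 -0.002 -0.004]
2.1 [ 0.79  0.66 -0.55  1.74  0.43  0.87  0.05] 0.6007786805775144
```

View pics/w1.png

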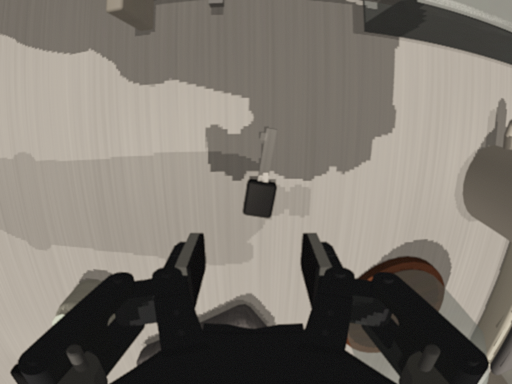

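The wrist view shows the key grip at (260,198), with its blade tilted about 7° to the right. I'll turn to match, then descend and grip.

Request:
servo_tool --slide '[[1, 2, 10], [0, 0, 25], [0, 0, 25], [0, 0, 15], [0, 0, 8], [0, 0, 3], [0, 0, 0]]' --delta_rot '[[0, 0, 0.12], [0, 0, 0], [0, 0, 0], [0, 0, 0], [0, 0, 0], [0, 0, 0], [0, 0, 0]]'

```text
time_s: 3.02
ee_pos: [0.5311, -0.2852, 0.0058]
tool_rot: [0.0, 0.749, 0.663, 0.0]
contact_force: [-0.3, 0.5, -0.4]
finger_gap: 0.604
grip_force: 0.0
```

Request:
servo_tool --slide '[[0, 0, 0], [0, 0, 0], [0, 0, 0], [0, 0, 0], [0, 0, 0], [0, 0, 0]]' --delta_rot '[[0, 0, 0], [0, 0, 0], [0, 0, 0], [0, 0, 0], [0, 0, 0], [0, 0, 0]]' --fingers 1

```text
time_s: 3.78
ee_pos: [0.5312, -0.2852, 0.0062]
tool_rot: [0.001, 0.749, 0.663, 0.0]
contact_force: [-0.4, 1.0, 5.9]
finger_gap: 0.245
grip_force: 58.6
```

Request:
servo_tool --slide '[[0, 0, -15], [0, 0, -30], [0, 0, -40], [0, 0, -40], [0, 0, 0]]' --delta_rot '[[0, 0, 0], [0, 0, 0], [0, 0, 0], [0, 0, 0], [0, 0, 0]]'

```text
time_s: 4.4
ee_pos: [0.5328, -0.2855, 0.1345]
tool_rot: [0.003, 0.749, 0.663, 0.001]
contact_force: [0.3, -0.2, -0.7]
finger_gap: 0.251
grip_force: 58.9
```

```bash
python3 - <<'E'
from h import *
plan(510,-85,130,1.571)
E
```

```text
pose [ 532.8 -285.5  134.5] yaw 1.45 | tool shift [196.3 -46.9   3.8] world [-22.8 200.5  -4.5] turn [ 0.006  0.002 -0.121]
```

Request:
servo_tool --slide '[[49, -3, 0], [49, -3, 0], [48, -3, 0], [48, -2, 0], [0, 0, 0]]' --delta_rot '[[0, 0, 0], [0, 0, 0], [0, 0, 0], [0, 0, 0], [0, 0, -0.12]]'

```text
time_s: 5.03
ee_pos: [0.5434, -0.0854, 0.1307]
tool_rot: [-0.001, 0.704, 0.71, 0.001]
contact_force: [-0.2, -0.6, -0.7]
finger_gap: 0.252
grip_force: 58.9
```

Request:
servo_tool --slide '[[0, 0, 30], [0, 0, 35], [0, 0, 25], [0, 0, 15], [0, 0, 7], [0, 0, 0]]' --delta_rot '[[0, 0, 0], [0, 0, 0], [0, 0, 0], [0, 0, 0], [0, 0, 0], [0, 0, 0]]'

```text
time_s: 5.78
ee_pos: [0.5458, -0.091, 0.0201]
tool_rot: [0.002, 0.707, 0.707, 0.002]
contact_force: [3.1, 1.5, 6.8]
finger_gap: 0.249
grip_force: 59.6
```

```bash
python3 - <<'E'
from h import *
plan(545,-92,21,1.571)
E
```

```text
pose [545.8 -91.   20.1] yaw 1.57 | tool shift [-1.  -0.8 -0.9] world [-0.8 -1.   0.9] turn [ 0.005  0.    -0.001]
```

Request:
servo_tool --slide '[[0, 0, 0], [0, 0, 0], [0, 0, 0], [0, 0, -30], [0, 0, -50], [0, 0, -50], [0, 0, -30], [0, 0, 0]]' --delta_rot '[[0, 0, 0], [0, 0, 0], [0, 0, 0], [0, 0, 0], [0, 0, 0], [0, 0, 0], [0, 0, 0], [0, 0, 0]]' --fingers 0.45

```text
time_s: 6.78
ee_pos: [0.5445, -0.0911, 0.1806]
tool_rot: [0.002, 0.708, 0.707, 0.001]
contact_force: [0.9, -0.3, -0.3]
finger_gap: 0.549
grip_force: 0.0
```

```bash
cat >> h.py <<'E'
def look():
    im,d,P=cloud("top")
    for n,xy,h in(("kL",(.463,.403),.01),("rem",(.404,.275),.015)): print(n,dark(im,xy,h,30,60))
    X,Y,Z=P[...,0],P[...,1],P[...,2]
    g=(Z>.016)&(Z<.05)&(abs(X-.54)<.12)&(abs(Y-.33)<.18)
    n,l,st,ce=cv2.connectedComponentsWithStats(g.astype(np.uint8))
    for i in range(1,n):
        if st[i,4]>40: r=cv2.minAreaRect(P[l==i][:,:2].astype(np.float32)*1000); print("tub?",np.round(r[0],1),np.round(r[1],1),round(r[2],1))
    return im,P
E
python3 - <<'E'
from h import *
im,P=look()
cv2.imwrite("pics/t2.png",cv2.resize(im[130:270,100:380],(800,400)))
plan(461,399,200,1.571)
E
```

```text
kL [(array([460.5, 399.4]), array([30.5, 24.2]), 68.6), (array([370.4, 442.6]), array([17.6, 77.9]), 0.2)]
rem [(array([403. , 272.6]), array([31.6, 63.9]), 0.2)]
tub? [652.1 216. ] [15.5 35.8] 2.8
tub? [645.  423.2] [100.7  25. ] 89.9
tub? [598.5 436.5] [28.7 60.5] 73.9
tub? [613.  292.5] [38.7 37.7] 39.6
tub? [526.  304.2] [38.  38.2] 38.3
pose [543.5 -91.3 179. ] yaw 1.569 | tool shift [490.2 -83.1 -21.5] world [-82.5 490.3  21. ] turn [ 0.002  0.001 -0.002]
```

View pics/t2.png

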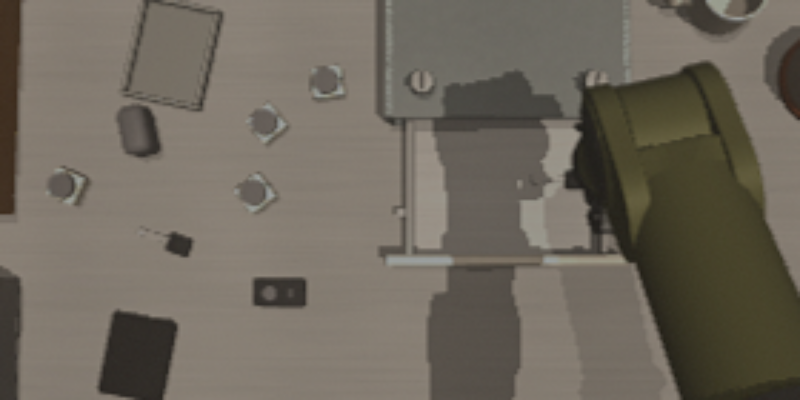

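The right key is in the drawer, and the left key, remote and tub haven't moved. On to the left key at (460.5, 399), yaw about 70°.

Request:
servo_tool --slide '[[54, -9, 0], [54, -9, 0], [54, -9, 0], [54, -9, 0], [55, -9, 0], [55, -9, 0], [55, -9, 0], [55, -10, 0]]' --delta_rot '[[0, 0, 0], [0, 0, 0], [0, 0, 0], [0, 0, 0], [0, 0, 0], [0, 0, 0], [0, 0, 0], [0, 0, 0]]'

```text
time_s: 7.82
ee_pos: [0.4699, 0.3459, 0.1765]
tool_rot: [-0.0, 0.708, 0.707, -0.001]
contact_force: [0.2, -0.0, -0.6]
finger_gap: 0.549
grip_force: 0.0
```

Request:
servo_tool --slide '[[54, -10, 0], [0, 0, 20], [0, 0, 40], [0, 0, 30], [0, 0, 0], [0, 0, 0]]' --delta_rot '[[0, 0, 0], [0, 0, 0.17], [0, 0, 0.17], [0, 0, 0], [0, 0, 0], [0, 0, 0]]'

```text
time_s: 8.57
ee_pos: [0.4608, 0.3992, 0.0885]
tool_rot: [-0.0, 0.817, 0.577, -0.0]
contact_force: [-0.8, -0.2, 0.1]
finger_gap: 0.549
grip_force: 0.0
```

```bash
python3 - <<'E'
from h import *
plan(461,399.5,5,1.23)
im,d=bot.capture("wrist"); cv2.imwrite("pics/w2.png",im)
E
```

```text
pose [460.8 399.2  88.5] yaw 1.23 | tool shift [ 0.4  0.2 83.5] world [  0.2   0.3 -83.5] turn [-0. -0.  0.]
```

View pics/w2.png

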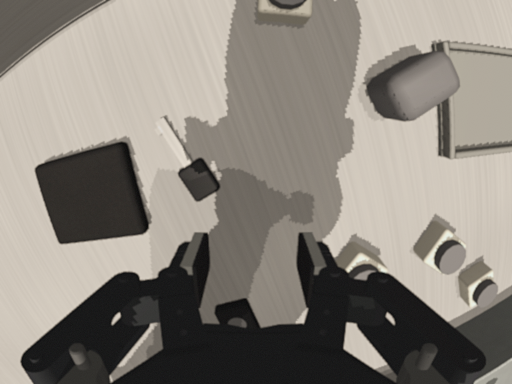

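The key has just been knocked aside: its grip is now at (198,180) and its blade tip at (162,122). I'll re-measure it from the wrist camera.

```bash
cat >> h.py <<'E'
def wray(uv,z):
    m=bot.camera_model("wrist");k=np.array(m["camera_matrix"]);E=np.array(m["extrinsics"])
    uv=np.atleast_2d(uv).astype(float); a=np.c_[(uv[:,0]-k[0,2])/k[0,0],(uv[:,1]-k[1,2])/k[1,1]]
    th=np.linalg.norm(a,axis=1); d=np.c_[a/th[:,None]*np.sin(th)[:,None],np.cos(th)]@E[:3,:3].T
    return (E[:3,3]+d*((z-E[2,3])/d[:,2])[:,None])[:,:2]*1000
E
python3 - <<'E'
from h import *
im,d=bot.capture("wrist"); g=np.zeros(im.shape[:2],np.uint8); s=np.s_[150:215,168:230]; g[s]=im.max(-1)[s]<75
n,l,st,ce=cv2.connectedComponentsWithStats(g); i=1+np.argmax(st[1:,4]); c=np.argwhere(l==i)[:,::-1]
print(ce[i],st[i]); r=cv2.minAreaRect(wray(c,.01).astype(np.float32)); print(r)
b=wray([[162,122],[186,165]],.005); print("blade",b, np.arctan2(*(b[0]-b[1])[::-1]), np.arctan2(*(b[0]-np.array(r[0]))[::-1]))
im2,P=look()
plan(*r[0],60,1.5)
E
```

```text
[198.76261128 179.78536103] [ 178  159   42   42 1011]
((427.1214904785156, 428.5635986328125), (23.60324478149414, 29.26451873779297), 11.299941062927246)
blade [[415.39425443 481.25575805]
 [420.72799918 442.43377983]] 1.7073313557895422 1.7897883805576442
kL [(array([404.4, 303.6]), array([35.3, 10.6]), 1.0)]
rem [(array([403. , 274.3]), array([38.6, 67.4]), 0.2), (array([352.1, 349.2]), array([98.9, 70.2]), 1.2)]
tub? [652.2 216.3] [15.4 36.3] 3.6
tub? [645.3 423.4] [99.3 25.4] 90.0
tub? [599.7 435.5] [20.9 61. ] 81.5
tub? [612.9 292.3] [40.2 37. ] 38.7
tub? [526.  304.5] [37.7 37.8] 37.2
pose [461.3 399.4  89.5] yaw 1.23 | tool shift [ 15.9 -42.   29.5] world [-34.2  29.1 -29.5] turn [ 0.001 -0.002 -0.27 ]
```

Request:
servo_tool --slide '[[8, -21, 0], [8, -21, 0], [0, 0, 0], [0, 0, 5], [0, 0, 10], [0, 0, 15], [0, 0, 0]]' --delta_rot '[[0, 0, 0], [0, 0, 0], [0, 0, -0.18], [0, 0, -0.18], [0, 0, -0.18], [0, 0, 0], [0, 0, 0]]' --fingers 0.57

```text
time_s: 9.6
ee_pos: [0.4252, 0.428, 0.0571]
tool_rot: [-0.0, 0.634, 0.773, -0.001]
contact_force: [0.1, 1.0, 0.8]
finger_gap: 0.43
grip_force: 0.0
```

```bash
python3 - <<'E'
from h import *
im,d=bot.capture("wrist"); cv2.imwrite("pics/w3.png",im)
g=np.zeros(im.shape[:2],np.uint8); s=np.s_[150:240,210:310]; g[s]=im.max(-1)[s]<75
n,l,st,ce=cv2.connectedComponentsWithStats(g); i=1+np.argmax(st[1:,4]); c=np.argwhere(l==i)[:,::-1]
print(ce[i],st[i]); r=cv2.minAreaRect(wray(c,.01).astype(np.float32)); print(r)
plan(*r[0],5,1.77)
E
```

```text
[252.80282738 211.64583333] [ 236  191   34   42 1344]
((425.6722717285156, 429.6146240234375), (22.44512367248535, 30.432344436645508), 12.328357696533203)
pose [425.6 428.4  57.8] yaw 1.768 | tool shift [ 1.2  0.4 52.8] world [  0.1   1.3 -52.8] turn [-0.001  0.001 -0.002]
```

View pics/w3.png

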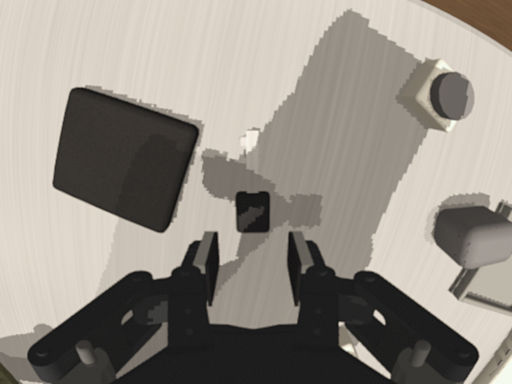

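The grip is at (253,212), centred between the fingers, and the wallet is clear to the left. Descend and grip.

Request:
servo_tool --slide '[[1, 0, 18], [0, 0, 18], [0, 0, 10], [0, 0, 5], [0, 0, 2], [0, 0, 0]]' --delta_rot '[[0, 0, 0], [0, 0, 0], [0, 0, 0], [0, 0, 0], [0, 0, 0], [0, 0, 0]]'

```text
time_s: 10.4
ee_pos: [0.4265, 0.4292, 0.0055]
tool_rot: [-0.0, 0.633, 0.774, 0.0]
contact_force: [0.1, -0.0, 0.1]
finger_gap: 0.429
grip_force: 0.0
```

Request:
servo_tool --slide '[[0, 0, 0], [0, 0, 0], [0, 0, 0], [0, 0, 0], [0, 0, 0], [0, 0, 0]]' --delta_rot '[[0, 0, 0], [0, 0, 0], [0, 0, 0], [0, 0, 0], [0, 0, 0], [0, 0, 0]]' --fingers 1

```text
time_s: 11.15
ee_pos: [0.4266, 0.4294, 0.006]
tool_rot: [0.0, 0.633, 0.774, 0.001]
contact_force: [-0.2, -0.9, 5.6]
finger_gap: 0.254
grip_force: 59.0
```

Request:
servo_tool --slide '[[0, 0, -15], [0, 0, -30], [0, 0, -40], [0, 0, -40], [0, 0, 0], [0, 0, 0], [0, 0, 0]]' --delta_rot '[[0, 0, 0], [0, 0, 0], [0, 0, 0], [0, 0, 0], [0, 0, 0.1], [0, 0, 0.1], [0, 0, 0]]'

```text
time_s: 12.02
ee_pos: [0.4263, 0.4291, 0.1311]
tool_rot: [0.0, 0.707, 0.707, 0.0]
contact_force: [0.5, 0.1, -0.7]
finger_gap: 0.244
grip_force: 58.9
```

```bash
python3 - <<'E'
from h import *
plan(545,25,130,1.571)
E
```

```text
pose [426.3 429.1 131.1] yaw 1.571 | tool shift [-404.1  118.8    1.1] world [ 118.7 -404.1   -1.1] turn [ 0.001 -0.    -0.   ]
```

Request:
servo_tool --slide '[[-50, 15, 0], [-51, 15, 0], [-50, 15, 0], [-51, 15, 0], [-50, 15, 0], [-51, 15, 0], [-50, 15, 0], [-51, 14, 0]]' --delta_rot '[[0, 0, 0], [0, 0, 0], [0, 0, 0], [0, 0, 0], [0, 0, 0], [0, 0, 0], [0, 0, 0], [0, 0, 0]]'

```text
time_s: 13.02
ee_pos: [0.5454, 0.0234, 0.1307]
tool_rot: [0.0, 0.706, 0.708, 0.0]
contact_force: [0.1, 0.0, -1.2]
finger_gap: 0.25
grip_force: 58.9
```

Request:
servo_tool --slide '[[0, 0, 20], [0, 0, 35], [0, 0, 30], [0, 0, 17], [0, 0, 8], [0, 0, 0]]' --delta_rot '[[0, 0, 0], [0, 0, 0], [0, 0, 0], [0, 0, 0], [0, 0, 0], [0, 0, 0]]'

```text
time_s: 13.78
ee_pos: [0.5456, 0.0252, 0.0208]
tool_rot: [0.0, 0.707, 0.707, 0.0]
contact_force: [0.6, 0.3, 0.6]
finger_gap: 0.254
grip_force: 58.9
```

Request:
servo_tool --slide '[[0, 0, 0], [0, 0, 0], [0, 0, 0], [0, 0, -30], [0, 0, -50], [0, 0, -50], [0, 0, -30], [0, 0, 0]]' --delta_rot '[[0, 0, 0], [0, 0, 0], [0, 0, 0], [0, 0, 0], [0, 0, 0], [0, 0, 0], [0, 0, 0], [0, 0, 0]]' --fingers 0.35

```text
time_s: 14.78
ee_pos: [0.5462, 0.0253, 0.1828]
tool_rot: [0.002, 0.708, 0.707, 0.002]
contact_force: [-0.4, 0.8, 0.2]
finger_gap: 0.648
grip_force: 0.0
```

```bash
python3 - <<'E'
from h import *
im,P=look(); plan(403,272.5,180,1.571)
E
```

```text
kL [(array([370.4, 442.6]), array([17.6, 77.9]), 0.2)]
rem [(array([403. , 272.6]), array([31.6, 63.9]), 0.2)]
tub? [651.6 216. ] [15.5 35.8] 1.8
tub? [640.6 409.2] [24.4 75.1] 8.9
tub? [598.1 436.2] [29.  60.2] 72.6
tub? [613.  292.2] [37.9 37.4] 38.7
tub? [526.2 304.8] [37.5 37.6] 41.4
pose [545.3  24.8 181.1] yaw 1.569 | tool shift [ 247.5 -142.6    0.7] world [-142.3  247.7   -1.1] turn [ 0.002  0.    -0.002]
```

Request:
servo_tool --slide '[[50, -28, 0], [50, -29, 0], [50, -28, 0], [49, -29, 0], [49, -28, 0], [0, 0, 40], [0, 0, 40], [0, 0, 0]]' --delta_rot '[[0, 0, 0], [0, 0, 0], [0, 0, 0], [0, 0, 0], [0, 0, 0], [0, 0, 0], [0, 0, 0], [0, 0, 0]]'

```text
time_s: 15.82
ee_pos: [0.401, 0.2715, 0.0974]
tool_rot: [-0.001, 0.707, 0.707, -0.004]
contact_force: [-0.8, 0.1, 0.2]
finger_gap: 0.648
grip_force: 0.0
```

```bash
python3 - <<'E'
from h import *
im,d=bot.capture("wrist"); cv2.imwrite("pics/w4.png",im)
g=np.zeros(im.shape[:2],np.uint8); s=np.s_[100:260,200:310]; g[s]=im.max(-1)[s]<75
n,l,st,ce=cv2.connectedComponentsWithStats(g); i=1+np.argmax(st[1:,4]); c=np.argwhere(l==i)[:,::-1]
print(ce[i],st[i]); r=cv2.minAreaRect(wray(c,.015).astype(np.float32)); print(r)
plan(*r[0],5,1.571)
E
```

```text
[257.29764181 190.23295092] [ 237  152   43   78 3138]
((406.1098937988281, 276.6717529296875), (64.96289825439453, 33.363338470458984), 89.08618927001953)
pose [402.  272.5  99.1] yaw 1.571 | tool shift [ 4.4  4.5 94.1] world [  4.1   4.2 -94.1] turn [-0.004  0.002 -0.   ]
```

View pics/w4.png

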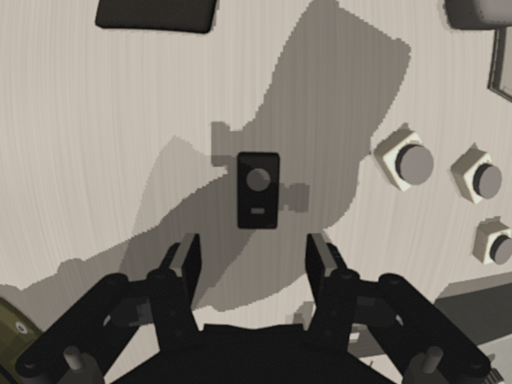

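The remote at (257,190) has one round button and a small label, so it's a genuine one. Grasp it.

Request:
servo_tool --slide '[[2, 3, 20], [0, 0, 30], [0, 0, 23], [0, 0, 12], [0, 0, 6], [0, 0, 3], [0, 0, 0]]' --delta_rot '[[0, 0, 0], [0, 0, 0], [0, 0, 0], [0, 0, 0], [0, 0, 0], [0, 0, 0], [0, 0, 0]]'

```text
time_s: 16.75
ee_pos: [0.4065, 0.2753, 0.0067]
tool_rot: [0.0, 0.707, 0.707, 0.0]
contact_force: [-0.5, -1.2, 0.3]
finger_gap: 0.652
grip_force: 0.0
```

Request:
servo_tool --slide '[[0, 0, 0], [0, 0, 0], [0, 0, 0], [0, 0, 0], [0, 0, 0], [0, 0, 0]]' --delta_rot '[[0, 0, 0], [0, 0, 0], [0, 0, 0], [0, 0, 0], [0, 0, 0], [0, 0, 0]]' --fingers 1

```text
time_s: 17.5
ee_pos: [0.4064, 0.2753, 0.0071]
tool_rot: [0.0, 0.707, 0.707, 0.0]
contact_force: [-0.7, -0.7, 6.9]
finger_gap: 0.374
grip_force: 59.4
```

Request:
servo_tool --slide '[[0, 0, -15], [0, 0, -30], [0, 0, -40], [0, 0, -40], [0, 0, 0]]' --delta_rot '[[0, 0, 0], [0, 0, 0], [0, 0, 0], [0, 0, 0], [0, 0, 0]]'

```text
time_s: 18.12
ee_pos: [0.4074, 0.2763, 0.1347]
tool_rot: [0.001, 0.708, 0.707, 0.003]
contact_force: [0.6, 1.0, -0.4]
finger_gap: 0.378
grip_force: 60.0
```

```bash
python3 - <<'E'
from h import *
plan(487,-60,130,1.571)
E
```

```text
pose [407.4 276.3 134.7] yaw 1.57 | tool shift [-336.2   80.     4. ] world [  79.6 -336.3   -4.7] turn [ 0.005 -0.003 -0.001]
```

Request:
servo_tool --slide '[[-48, 13, 0], [-48, 13, 0], [-48, 13, 0], [-48, 13, 0], [-48, 12, 0], [-48, 12, 0], [-48, 12, 0], [0, 0, 0]]' --delta_rot '[[0, 0, 0], [0, 0, 0], [0, 0, 0], [0, 0, 0], [0, 0, 0], [0, 0, 0], [0, 0, 0], [0, 0, 0]]'

```text
time_s: 19.12
ee_pos: [0.4935, -0.0657, 0.1303]
tool_rot: [-0.0, 0.71, 0.704, -0.001]
contact_force: [-0.7, 0.0, -0.5]
finger_gap: 0.371
grip_force: 60.0
```

Request:
servo_tool --slide '[[0, 0, 20], [0, 0, 35], [0, 0, 30], [0, 0, 17], [0, 0, 8], [0, 0, 1], [0, 0, 0]]' --delta_rot '[[0, 0, 0], [0, 0, 0], [0, 0, 0], [0, 0, 0], [0, 0, 0], [0, 0, 0], [0, 0, 0]]'

```text
time_s: 20.0
ee_pos: [0.4959, -0.0601, 0.023]
tool_rot: [0.002, 0.707, 0.707, 0.001]
contact_force: [-1.1, -0.1, 26.3]
finger_gap: 0.376
grip_force: 69.9
```

Request:
servo_tool --slide '[[0, 0, 0], [0, 0, 0], [0, 0, 0], [0, 0, -30], [0, 0, -50], [0, 0, -50], [0, 0, -30], [0, 0, 0]]' --delta_rot '[[0, 0, 0], [0, 0, 0], [0, 0, 0], [0, 0, 0], [0, 0, 0], [0, 0, 0], [0, 0, 0], [0, 0, 0]]' --fingers 0.5

```text
time_s: 21.0
ee_pos: [0.495, -0.0603, 0.1828]
tool_rot: [0.002, 0.707, 0.707, 0.001]
contact_force: [-0.3, -0.2, -0.9]
finger_gap: 0.505
grip_force: 0.0
```

```bash
python3 - <<'E'
from h import *
im,P=look(); plan(526,304.5,180,0.7)
E
```

```text
kL [(array([370.4, 442.6]), array([17.6, 77.9]), 0.2)]
rem []
tub? [651.3 216.3] [35.8 16.4] 89.1
tub? [599.  435.9] [25.1 60.8] 77.4
tub? [612.8 292.4] [37.6 37.6] 39.4
tub? [526.3 304.6] [37.6 37.1] 41.1
pose [494.  -60.6 181.2] yaw 1.57 | tool shift [365.1  31.7   1. ] world [ 32.  365.1  -1.2] turn [ 0.002 -0.     0.87 ]
```

Request:
servo_tool --slide '[[52, 5, 0], [52, 5, 0], [52, 5, 0], [52, 5, 0], [52, 4, 0], [52, 4, 0], [53, 4, 0], [0, 0, 0]]' --delta_rot '[[0, 0, 0], [0, 0, 0], [0, 0, 0], [0, 0, 0], [0, 0, 0], [0, 0, 0], [0, 0, 0], [0, 0, 0]]' --fingers 0.25

```text
time_s: 22.05
ee_pos: [0.5236, 0.3096, 0.1788]
tool_rot: [-0.002, 0.705, 0.709, -0.0]
contact_force: [0.1, -0.8, -0.1]
finger_gap: 0.747
grip_force: 0.0
```

Request:
servo_tool --slide '[[0, 0, 10], [0, 0, 15], [0, 0, 15], [0, 0, 15], [0, 0, 10], [0, 0, 0]]' --delta_rot '[[0, 0, 0.174], [0, 0, 0.174], [0, 0, 0.174], [0, 0, 0.174], [0, 0, 0.174], [0, 0, 0]]'

```text
time_s: 22.8
ee_pos: [0.5252, 0.3026, 0.1136]
tool_rot: [0.001, 0.939, 0.343, -0.002]
contact_force: [-0.8, -0.1, -0.3]
finger_gap: 0.753
grip_force: 0.0
```

```bash
python3 - <<'E'
from h import *
im,d=bot.capture("wrist"); cv2.imwrite("pics/w5.png",im)
plan(526.3,304.6,8,.7); print(bot.observe()["joint_positions"].round(2))
E
```

```text
pose [525.6 303.1 114.4] yaw 0.703 | tool shift [  1.7  -0.7 106.4] world [   0.7    1.5 -106.4] turn [0.    0.002 0.003]
[-0.3   0.61 -0.43  1.7   0.31  0.9  -1.72]
```

View pics/w5.png

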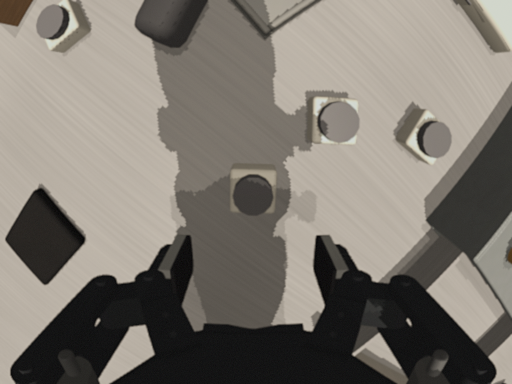

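The tub at (253,190) is square with the tool and centred.

Request:
servo_tool --slide '[[2, -1, 20], [0, 0, 30], [0, 0, 30], [0, 0, 14], [0, 0, 8], [0, 0, 4], [0, 0, 0]]' --delta_rot '[[0, 0, 0], [0, 0, 0], [0, 0, 0], [0, 0, 0], [0, 0, 0], [0, 0, 0], [0, 0, 0]]'

```text
time_s: 23.72
ee_pos: [0.5274, 0.3062, 0.0098]
tool_rot: [-0.0, 0.939, 0.343, 0.0]
contact_force: [0.5, 0.4, 0.9]
finger_gap: 0.752
grip_force: 0.0
```

Request:
servo_tool --slide '[[0, 0, 0], [0, 0, 0], [0, 0, 0], [0, 0, 0], [0, 0, 0], [0, 0, 0]]' --delta_rot '[[0, 0, 0], [0, 0, 0], [0, 0, 0], [0, 0, 0], [0, 0, 0], [0, 0, 0]]' --fingers 1

```text
time_s: 24.48
ee_pos: [0.5277, 0.3064, 0.0103]
tool_rot: [-0.0, 0.939, 0.343, 0.001]
contact_force: [-0.5, -0.1, 5.9]
finger_gap: 0.427
grip_force: 61.2
```

Request:
servo_tool --slide '[[0, 0, -15], [0, 0, -30], [0, 0, -40], [0, 0, -40], [0, 0, 0], [0, 0, 0], [0, 0, 0], [0, 0, 0]]' --delta_rot '[[0, 0, 0], [0, 0, 0], [0, 0, 0], [0, 0, 0], [0, 0, 0.175], [0, 0, 0.175], [0, 0, 0.175], [0, 0, 0.175]]'

```text
time_s: 25.48
ee_pos: [0.5269, 0.306, 0.1352]
tool_rot: [-0.0, 1.0, -0.003, 0.0]
contact_force: [0.1, 0.2, -0.1]
finger_gap: 0.432
grip_force: 60.4
```

```bash
python3 - <<'E'
from h import *
plan(495,65,130,0)
E
```

```text
pose [526.9 306.  135.2] yaw -0.006 | tool shift [-30.5 241.2   5. ] world [ -31.9 -241.    -5.2] turn [-0.001 -0.    -0.006]
```

Request:
servo_tool --slide '[[-6, 49, 0], [-6, 49, 0], [-6, 49, 0], [-6, 49, 0], [-7, 50, 0], [0, 0, 0]]' --delta_rot '[[0, 0, 0], [0, 0, 0], [0, 0, 0], [0, 0, 0], [0, 0, 0], [0, 0, 0]]'

```text
time_s: 26.22
ee_pos: [0.4953, 0.0552, 0.1349]
tool_rot: [0.001, 1.0, -0.004, -0.0]
contact_force: [0.4, 0.7, -0.2]
finger_gap: 0.428
grip_force: 60.6
```

Request:
servo_tool --slide '[[0, 0, 20], [0, 0, 35], [0, 0, 30], [0, 0, 15], [0, 0, 7], [0, 0, 2], [0, 0, 0]]' --delta_rot '[[0, 0, 0], [0, 0, 0], [0, 0, 0], [0, 0, 0], [0, 0, 0], [0, 0, 0], [0, 0, 0]]'

```text
time_s: 27.1
ee_pos: [0.4965, 0.0601, 0.0259]
tool_rot: [-0.0, 1.0, -0.0, 0.001]
contact_force: [0.6, 0.1, -1.3]
finger_gap: 0.427
grip_force: 60.6
```

Request:
servo_tool --slide '[[0, 0, 0], [0, 0, 0], [0, 0, 0], [0, 0, -30], [0, 0, -50], [0, 0, -50], [0, 0, -30], [0, 0, 0]]' --delta_rot '[[0, 0, 0], [0, 0, 0], [0, 0, 0], [0, 0, 0], [0, 0, 0], [0, 0, 0], [0, 0, 0], [0, 0, 0]]' --fingers 0.4

```text
time_s: 28.1
ee_pos: [0.4974, 0.0602, 0.1877]
tool_rot: [-0.0, 1.0, -0.0, 0.003]
contact_force: [0.0, -0.3, -0.1]
finger_gap: 0.603
grip_force: 0.0
```

Request:
servo_tool --slide '[[-20, 12, 0], [-20, 12, 0], [-20, 12, 0], [-20, 12, 0], [-15, 14, 0], [0, 0, 0]]' --delta_rot '[[0, 0, 0], [0, 0, 0], [0, 0, 0], [0, 0, 0], [0, 0, 0], [0, 0, 0]]' --fingers 1

```text
time_s: 28.85
ee_pos: [0.3995, -0.0029, 0.1845]
tool_rot: [0.0, 1.0, -0.001, -0.001]
contact_force: [0.7, 0.1, -0.0]
finger_gap: -0.003
grip_force: 0.0
```

```bash
python3 - <<'E'
from h import *
im,d=bot.capture("wrist"); cv2.imwrite("pics/w6.png",im)
im,P=look(); cv2.imwrite("pics/t3.png",cv2.resize(im[130:270,100:380],(800,400)))
plan(405,-4,40,0)
E
```

```text
kL [(array([370.4, 442.6]), array([17.6, 77.9]), 0.2)]
rem []
tub? [651.4 216.1] [36.1 16.3] 89.8
tub? [645.  423.9] [ 26.  100.8] 0.1
tub? [599.5 435.4] [22.6 60.9] 80.5
tub? [613.2 292.4] [37.9 36.7] 39.5
pose [401.3  -1.7 184.9] yaw -0.0 | tool shift [  3.7   2.3 144.9] world [   3.7   -2.3 -144.9] turn [-0.  0. -0.]
```

View pics/w6.png

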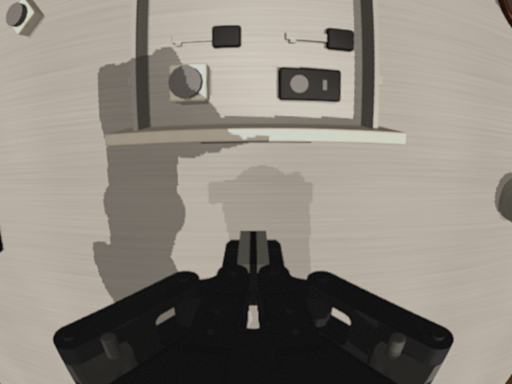

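All four things lie in the drawer: keys at (227,36) and (340,40), tub at (187,82), remote at (309,84). Now push it shut.

Request:
servo_tool --slide '[[0, 0, 30], [0, 0, 45], [0, 0, 40], [0, 0, 25], [0, 0, 0], [8, 2, 0], [8, 0, 0], [8, 0, 0]]' --delta_rot '[[0, 0, 0], [0, 0, 0], [0, 0, 0], [0, 0, 0], [0, 0, 0], [0, 0, 0], [0, 0, 0], [0, 0, 0]]'

```text
time_s: 29.95
ee_pos: [0.4265, -0.004, 0.0461]
tool_rot: [-0.0, 1.0, -0.0, 0.001]
contact_force: [-0.7, 1.1, 0.7]
finger_gap: 0.001
grip_force: 0.0
```

Request:
servo_tool --slide '[[8, 0, 0], [12, 0, 0], [15, 0, 0], [15, 0, 0], [15, 0, 0], [15, 0, 0], [15, 0, 0], [15, 0, 0]]' --delta_rot '[[0, 0, 0], [0, 0, 0], [0, 0, 0], [0, 0, 0], [0, 0, 0], [0, 0, 0], [0, 0, 0], [0, 0, 0]]'

```text
time_s: 30.95
ee_pos: [0.5362, -0.0036, 0.0452]
tool_rot: [-0.0, 1.0, 0.0, -0.0]
contact_force: [-3.1, 1.3, 2.1]
finger_gap: -0.0
grip_force: 1.3
```

Request:
servo_tool --slide '[[12, 0, 0], [10, 0, 0], [8, 0, 0], [6, 0, 0], [6, 0, 0], [4, 0, 0], [0, 0, 0]]' --delta_rot '[[0, 0, 0], [0, 0, 0], [0, 0, 0], [0, 0, 0], [0, 0, 0], [0, 0, 0], [0, 0, 0]]'

```text
time_s: 31.82
ee_pos: [0.5819, -0.0044, 0.0454]
tool_rot: [0.0, 1.0, -0.0, 0.001]
contact_force: [0.5, 0.6, 0.8]
finger_gap: -0.004
grip_force: 0.0
```

Request:
servo_tool --slide '[[2, 0, 0], [2, 0, 0], [2, 0, 0], [2, 0, 0], [0, 0, 0]]' --delta_rot '[[0, 0, 0], [0, 0, 0], [0, 0, 0], [0, 0, 0], [0, 0, 0]]'

```text
time_s: 32.45
ee_pos: [0.5895, -0.0041, 0.0452]
tool_rot: [-0.0, 1.0, -0.0, 0.0]
contact_force: [-0.3, -1.0, 0.3]
finger_gap: -0.004
grip_force: 0.3
```

Request:
servo_tool --slide '[[1, 0, 0], [1, 0, 0], [0, 0, 0]]' --delta_rot '[[0, 0, 0], [0, 0, 0], [0, 0, 0]]'

```text
time_s: 32.83
ee_pos: [0.5911, -0.0041, 0.0452]
tool_rot: [0.0, 1.0, -0.0, -0.0]
contact_force: [-1.5, -1.2, -0.1]
finger_gap: 0.0
grip_force: 0.7
```

Request:
servo_tool --slide '[[1, 0, 0], [1, 0, 0], [1, 0, 0], [0, 0, 0]]' --delta_rot '[[0, 0, 0], [0, 0, 0], [0, 0, 0], [0, 0, 0]]'

```text
time_s: 33.33
ee_pos: [0.5919, -0.0041, 0.0452]
tool_rot: [0.0, 1.0, -0.0, -0.002]
contact_force: [-8.1, -0.5, 6.1]
finger_gap: -0.002
grip_force: 4.2
```

Request:
servo_tool --slide '[[1, 0, 0], [1, 0, 0], [1, 0, 0], [0, 0, 0]]' --delta_rot '[[0, 0, 0], [0, 0, 0], [0, 0, 0], [0, 0, 0]]'

```text
time_s: 33.83
ee_pos: [0.5919, -0.004, 0.0448]
tool_rot: [0.0, 1.0, 0.0, -0.005]
contact_force: [-15.8, -0.5, 12.3]
finger_gap: 0.003
grip_force: 8.2
```

Request:
servo_tool --slide '[[-6, 0, 0], [-20, 0, 0], [-20, 0, 0], [0, 0, -40], [0, 0, -50], [0, 0, -50], [0, 0, 0]]' --delta_rot '[[0, 0, 0], [0, 0, 0], [0, 0, 0], [0, 0, 0], [0, 0, 0], [0, 0, 0], [0, 0, 0]]'

```text
time_s: 34.7
ee_pos: [0.5544, -0.0034, 0.1897]
tool_rot: [-0.0, 1.0, -0.0, 0.005]
contact_force: [0.6, 0.2, -0.8]
finger_gap: -0.001
grip_force: 0.0
```

```bash
python3 - <<'E'
from h import *
im,d,P=cloud("top"); X,Y,Z=P[...,0],P[...,1],P[...,2]
for y0 in(.095,-.104):
    q=(Z>.108)&(Z<.135)&(abs(Y-y0)<.03)&(X<.72)&(X>.6); c=np.argwhere(q)[:,::-1]; w=ray(c,.123)*1000
    print("head",len(c),w.mean(0).round(1) if len(c) else 0)
c=np.argwhere((abs(Z-.067)<.008)&(abs(Y+.007)<.18)&(X>.4)&(X<.625))
g=ray(c[:,::-1],.067)*1000; print("front x",np.percentile(g[:,0],[2,50,98]) if len(g) else 0)
print(bot.observe()["joint_positions"].round(2)); plan(651,-104,200,0)
o=cv2.resize(im[140:185,220:320],(800,360),interpolation=cv2.INTER_CUBIC); cv2.imwrite("pics/t4.png",np.clip(o*1.6,0,255).astype(np.uint8))
E
```

```text
head 55 [649.1  95.3]
head 2 [ 651.9 -116.6]
front x [603.27032007 606.90209668 614.56446357]
[ 0.14  0.44 -0.26  1.76  0.14  0.95 -1.75]
pose [552.9  -3.7 187.3] yaw -0.0 | tool shift [ 98.2 100.3 -12.1] world [  98.1 -100.3   12.7] turn [-0.    -0.006 -0.   ]
```

View pics/t4.png

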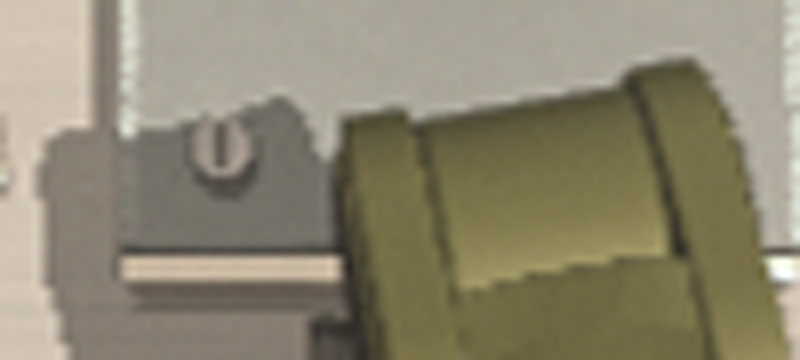

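The drawer is shut, with the front at x≈603 and the left head at (222,150) in the crop. Next is the right screw. A clockwise turn lowers J7, so I'll pre-rotate to yaw 2.0.

Request:
servo_tool --slide '[[33, 33, 0], [33, 34, 0], [32, 33, 0], [0, 0, 0], [0, 0, 0], [0, 0, 0], [0, 0, 0], [0, 0, 0]]' --delta_rot '[[0, 0, 0], [0, 0, 0], [0, 0, 0], [0, 0, -0.167], [0, 0, -0.167], [0, 0, -0.167], [0, 0, -0.167], [0, 0, -0.167]]' --fingers 0.4

```text
time_s: 35.75
ee_pos: [0.6488, -0.1038, 0.1834]
tool_rot: [-0.001, 0.913, 0.408, -0.001]
contact_force: [-0.1, -1.4, -0.3]
finger_gap: 0.598
grip_force: 0.0
```

Request:
servo_tool --slide '[[0, 0, 0], [0, 0, 0], [0, 0, 0], [0, 0, 0], [0, 0, 0], [0, 0, 0], [0, 0, 0], [0, 0, 0]]' --delta_rot '[[0, 0, -0.167], [0, 0, -0.167], [0, 0, -0.167], [0, 0, -0.167], [0, 0, -0.167], [0, 0, -0.167], [0, 0, -0.167], [0, 0, 0]]'

```text
time_s: 36.75
ee_pos: [0.6488, -0.1039, 0.1836]
tool_rot: [-0.001, 0.539, 0.842, 0.0]
contact_force: [-0.1, 0.1, 0.3]
finger_gap: 0.602
grip_force: 0.0
```

```bash
python3 - <<'E'
from h import *
plan(650.5,-103.8,102,2.0); print(bot.observe()["joint_positions"].round(2))
im,d=bot.capture("wrist"); cv2.imwrite("pics/w7.png",im)
E
```

```text
pose [ 648.8 -103.9  183.6] yaw 2.003 | tool shift [-0.8  1.7 81.6] world [  1.7   0.1 -81.6] turn [-0.001 -0.002  0.003]
[ 0.54  0.68 -0.77  1.47  0.49  1.19  0.13]
```

View pics/w7.png

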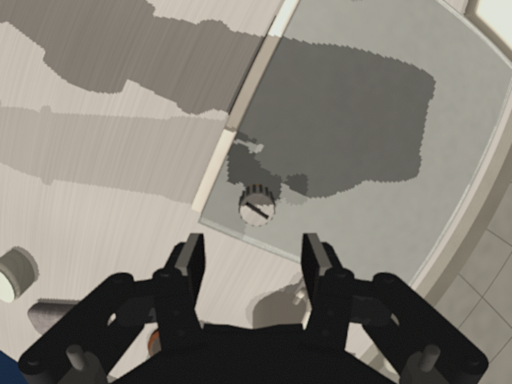

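The right head is at (257,206), centred after the 2 mm shift. Descend and grip.

Request:
servo_tool --slide '[[-1, 2, 20], [0, 0, 25], [0, 0, 20], [0, 0, 10], [0, 0, 6], [0, 0, 0]]' --delta_rot '[[0, 0, 0], [0, 0, 0], [0, 0, 0], [0, 0, 0], [0, 0, 0], [0, 0, 0]]'

```text
time_s: 37.55
ee_pos: [0.6513, -0.104, 0.1043]
tool_rot: [-0.0, 0.539, 0.842, 0.0]
contact_force: [0.1, -0.5, 0.3]
finger_gap: 0.604
grip_force: 0.0
```

Request:
servo_tool --slide '[[0, 0, 0], [0, 0, 0], [0, 0, 0], [0, 0, 0], [0, 0, 0], [0, 0, 0]]' --delta_rot '[[0, 0, 0], [0, 0, 0], [0, 0, 0], [0, 0, 0], [0, 0, 0], [0, 0, 0]]' --fingers 1

```text
time_s: 38.3
ee_pos: [0.6519, -0.1039, 0.1053]
tool_rot: [0.001, 0.539, 0.842, 0.0]
contact_force: [0.4, -0.3, 5.6]
finger_gap: 0.278
grip_force: 58.9
```

Request:
servo_tool --slide '[[0, 0, -3], [0, 0, -3], [0, 0, -3], [0, 0, -2], [0, 0, 0], [0, 0, 0]]' --delta_rot '[[0, 0, 0], [0, 0, 0], [0, 0, 0], [0, 0, 0], [0, 0, 0], [0, 0, 0]]'

```text
time_s: 39.05
ee_pos: [0.6516, -0.104, 0.1148]
tool_rot: [0.0, 0.539, 0.843, 0.0]
contact_force: [5.3, 0.5, -7.0]
finger_gap: 0.276
grip_force: 59.2
```

Request:
servo_tool --slide '[[0, 0, -1], [0, 0, 0], [0, 0, 0]]' --delta_rot '[[0, 0, 0], [0, 0, 0], [0, 0, 0]]'

```text
time_s: 39.42
ee_pos: [0.6516, -0.104, 0.1158]
tool_rot: [0.0, 0.539, 0.842, 0.0]
contact_force: [4.7, 0.5, -8.0]
finger_gap: 0.278
grip_force: 59.2
```

Request:
servo_tool --slide '[[0, 0, 0], [0, 0, 0], [0, 0, 0], [0, 0, 0], [0, 0, 0], [0, 0, 0], [0, 0, 0], [0, 0, 0]]' --delta_rot '[[0, 0, 0.12], [0, 0, 0.12], [0, 0, 0.12], [0, 0, 0.12], [0, 0, 0.12], [0, 0, 0.12], [0, 0, 0.12], [0, 0, 0]]'

```text
time_s: 40.42
ee_pos: [0.6524, -0.104, 0.1161]
tool_rot: [0.0, 0.836, 0.549, 0.001]
contact_force: [7.6, 1.1, -7.2]
finger_gap: 0.278
grip_force: 59.3
```

```bash
python3 - <<'E'
from h import *
s=bot.observe(); plan(651,-104,112,2.0); print(s["wrist_torque"].round(3),s["contact_force"].round(1),s["finger_gap"],s["grip_force"])
E
```

```text
pose [ 652.4 -104.   116.1] yaw 1.162 | tool shift [-0.6 -1.3  4.1] world [-1.4 -0.  -4.1] turn [ 0.002 -0.    -0.838]
[ 0.038 -1.672 -0.045] [ 7.6  1.1 -7.2] 0.27841673682289875 59.29972171783447
```

Request:
servo_tool --slide '[[0, 0, 1], [0, 0, 1], [0, 0, 0.5], [0, 0, 0.5], [0, 0, 0.3], [0, 0, 0.3], [0, 0, 0.3], [0, 0, 0]]' --delta_rot '[[0, 0, 0.12], [0, 0, 0.12], [0, 0, 0.12], [0, 0, 0.12], [0, 0, 0.12], [0, 0, 0.12], [0, 0, 0.12], [0, 0, 0]]'

```text
time_s: 41.42
ee_pos: [0.6529, -0.1045, 0.1125]
tool_rot: [0.0, 0.987, 0.16, 0.001]
contact_force: [7.9, -0.4, -5.9]
finger_gap: 0.279
grip_force: 59.4
```

```bash
python3 - <<'E'
from h import *
s=bot.observe(); plan(651,-104,112,2.0); print(s["wrist_torque"].round(3),s["contact_force"].round(1),s["finger_gap"],s["grip_force"])
E
```

```text
pose [ 652.9 -104.5  112.5] yaw 0.322 | tool shift [-1.6 -1.1  0.5] world [-1.9  0.5 -0.5] turn [ 3.000e-03 -1.000e-03 -1.678e+00]
[-0.381 -1.737 -0.063] [ 7.9 -0.4 -5.9] 0.2787543223310429 59.42411184310913
```

Request:
servo_tool --slide '[[-1, 0, 0.5], [0, 0, 0.5], [0, 0, 0.3], [0, 0, 0.3], [0, 0, 0]]' --delta_rot '[[0, 0, 0.1], [0, 0, 0.1], [0, 0, 0.1], [0, 0, 0.1], [0, 0, 0]]'

```text
time_s: 42.05
ee_pos: [0.6514, -0.1047, 0.1111]
tool_rot: [0.0, 0.999, -0.038, 0.001]
contact_force: [5.9, -3.1, -4.8]
finger_gap: 0.28
grip_force: 59.6
```

```bash
python3 - <<'E'
from h import *
s=bot.observe(); plan(651,-104,112,2.0); print(s["wrist_torque"].round(3),s["joint_positions"].round(2))
E
```

```text
pose [ 651.4 -104.7  111.1] yaw -0.076 | tool shift [-0.4 -0.7 -0.9] world [-0.4  0.7  0.9] turn [ 2.000e-03 -1.000e-03 -2.076e+00]
[-0.623 -1.069 -0.078] [ 0.22  0.66 -0.17  1.56  0.13  0.93 -1.64]
```

Request:
servo_tool --slide '[[0, 0, 0], [0, 0, 0], [0, 0, 0], [0, 0, 0]]' --delta_rot '[[0, 0, 0.06], [0, 0, 0.06], [0, 0, 0.06], [0, 0, 0]]'

```text
time_s: 42.55
ee_pos: [0.6501, -0.1043, 0.1108]
tool_rot: [-0.0, 0.992, -0.127, -0.0]
contact_force: [1.1, -0.9, -1.3]
finger_gap: 0.277
grip_force: 59.9
```

```bash
python3 - <<'E'
from h import *
s=bot.observe(); plan(651,-104,112,2.0); print(s["wrist_torque"].round(3),s["joint_positions"].round(2))
E
```

```text
pose [ 650.1 -104.3  110.8] yaw -0.254 | tool shift [ 0.8 -0.5 -1.2] world [0.9 0.3 1.2] turn [-1.000e-03  0.000e+00 -2.254e+00]
[-0.286 -0.162  0.149] [ 0.19  0.66 -0.12  1.56  0.09  0.93 -1.78]
```

Request:
servo_tool --slide '[[0, 0, 0], [0, 0, 0], [0, 0, 0], [0, 0, 0], [0, 0, 0]]' --delta_rot '[[0, 0, 0.08], [0, 0, 0.08], [0, 0, 0.08], [0, 0, 0.08], [0, 0, 0]]'

```text
time_s: 43.18
ee_pos: [0.6475, -0.1017, 0.1105]
tool_rot: [-0.001, 0.959, -0.282, -0.003]
contact_force: [-7.9, 6.9, 6.7]
finger_gap: 0.278
grip_force: 61.1
```

```bash
python3 - <<'E'
from h import *
s=bot.observe(); plan(651,-104,112,2.0); print(s["wrist_torque"].round(3),s["contact_force"].round(1))
E
```

```text
pose [ 647.5 -101.7  110.5] yaw -0.573 | tool shift [ 4.2  0.  -1.5] world [ 3.5 -2.3  1.5] turn [-0.009  0.003 -2.573]
[1.936 1.618 0.43 ] [-7.9  6.9  6.7]
```

Request:
servo_tool --slide '[[0, 0, 0], [0, 0, 0], [0, 0, 0], [4, 0, -10], [0, 0, -30], [0, 0, -40], [0, 0, 0]]' --delta_rot '[[0, 0, 0], [0, 0, 0], [0, 0, 0], [0, 0, 0], [0, 0, 0], [0, 0, 0], [0, 0, 0]]' --fingers 0.4

```text
time_s: 44.05
ee_pos: [0.656, -0.1072, 0.1953]
tool_rot: [-0.001, 0.959, -0.284, 0.004]
contact_force: [-0.2, -0.1, -0.1]
finger_gap: 0.6
grip_force: 0.0
```

```bash
python3 - <<'E'
from h import *
plan(650,96,186,2.0); print(bot.observe()["joint_positions"].round(2))
im,d=bot.capture("wrist"); cv2.imwrite("pics/w8.png",im)
print(np.round(d[180:230:6,235:285:6],3))
E
```

```text
pose [ 656.  -107.2  195.3] yaw -0.576 | tool shift [-115.8 -167.1    9. ] world [ -6.  203.2  -9.3] turn [ 0.008 -0.007 -2.576]
[ 0.14  0.59 -0.03  1.45  0.02  1.1  -2.04]
[[0.259 0.259 0.259 0.259 0.26  0.259 0.262 0.26  0.26 ]
 [0.261 0.261 0.239 0.    0.241 0.261 0.262 0.262 0.26 ]
 [0.    0.232 0.223 0.223 0.224 0.234 0.262 0.261 0.263]
 [0.264 0.222 0.22  0.222 0.221 0.224 0.265 0.264 0.264]
 [0.266 0.222 0.222 0.    0.222 0.222 0.266 0.266 0.267]
 [0.267 0.223 0.221 0.222 0.223 0.222 0.226 0.268 0.267]
 [0.27  0.226 0.224 0.225 0.225 0.224 0.271 0.27  0.269]
 [0.272 0.271 0.226 0.227 0.227 0.27  0.27  0.271 0.293]
 [0.273 0.272 0.272 0.271 0.273 0.272 0.295 0.295 0.367]]
```

View pics/w8.png

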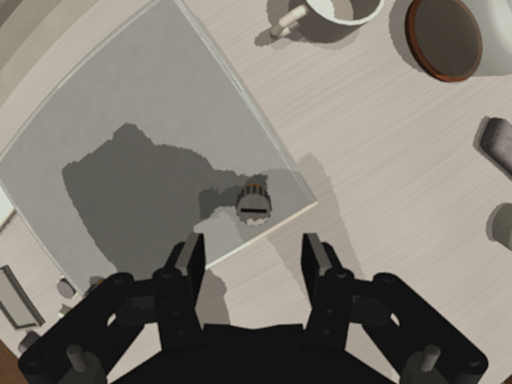

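The right screw is home: the rib turned about 2.05 rad clockwise, the head top stands about 42 mm above the roof, and the fingers slipped at the stop. Same again on the left.

Request:
servo_tool --slide '[[-29, -42, 0], [-29, -42, 0], [-29, -42, 0], [-29, -41, 0], [0, 0, 0], [0, 0, 0], [0, 0, 0], [0, 0, 0]]' --delta_rot '[[0, 0, 0], [0, 0, 0], [0, 0, 0], [0, 0, 0], [0, 0, -0.172], [0, 0, -0.172], [0, 0, -0.172], [0, 0, -0.172]]'

```text
time_s: 45.1
ee_pos: [0.647, 0.0964, 0.1899]
tool_rot: [0.0, 0.998, 0.059, -0.001]
contact_force: [-0.4, -0.9, -0.1]
finger_gap: 0.6
grip_force: 0.0
```

Request:
servo_tool --slide '[[0, 0, 0], [0, 0, 0], [0, 0, 0], [0, 0, 0], [0, 0, 0], [0, 0, 0], [0, 0, 0], [0, 0, 0]]' --delta_rot '[[0, 0, -0.172], [0, 0, -0.172], [0, 0, -0.172], [0, 0, -0.172], [0, 0, -0.172], [0, 0, -0.172], [0, 0, -0.172], [0, 0, -0.172]]'

```text
time_s: 46.1
ee_pos: [0.647, 0.0963, 0.1899]
tool_rot: [-0.0, 0.734, 0.679, -0.001]
contact_force: [0.0, -0.2, 0.0]
finger_gap: 0.599
grip_force: 0.0
```

Request:
servo_tool --slide '[[0, 0, 5], [0, 0, 4], [0, 0, 0], [0, 0, 0]]' --delta_rot '[[0, 0, -0.172], [0, 0, -0.172], [0, 0, -0.172], [0, 0, 0]]'

```text
time_s: 46.6
ee_pos: [0.6471, 0.0962, 0.1808]
tool_rot: [-0.001, 0.539, 0.842, -0.0]
contact_force: [-0.3, -1.2, -0.1]
finger_gap: 0.602
grip_force: 0.0
```

```bash
python3 - <<'E'
from h import *
plan(650.3,95.8,103,2.0); print(bot.observe()["joint_positions"].round(2))
im,d=bot.capture("wrist"); cv2.imwrite("pics/w9.png",im[140:260,176:336])
E
```

```text
pose [647.1  96.2 180.8] yaw 2.002 | tool shift [-1.8  2.8 77.8] world [  3.2  -0.4 -77.8] turn [-0.001 -0.001  0.002]
[ 0.21  0.67 -0.72  1.48  0.46  1.17 -0.15]
```

View pics/w9.png

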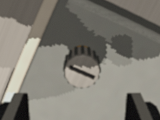

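The left head is at (258,210) in the full image, which agrees with the computed shift.

Request:
servo_tool --slide '[[-2, 3, 20], [0, 0, 25], [0, 0, 18], [0, 0, 9], [0, 0, 6], [0, 0, 0]]' --delta_rot '[[0, 0, 0], [0, 0, 0], [0, 0, 0], [0, 0, 0], [0, 0, 0], [0, 0, 0]]'

```text
time_s: 47.4
ee_pos: [0.651, 0.0962, 0.1038]
tool_rot: [0.0, 0.539, 0.842, 0.0]
contact_force: [0.0, 0.9, -0.6]
finger_gap: 0.599
grip_force: 0.0
```

Request:
servo_tool --slide '[[0, 0, 0], [0, 0, 0], [0, 0, 0], [0, 0, 0], [0, 0, 0], [0, 0, 0]]' --delta_rot '[[0, 0, 0], [0, 0, 0], [0, 0, 0], [0, 0, 0], [0, 0, 0], [0, 0, 0]]' --fingers 1

```text
time_s: 48.15
ee_pos: [0.6511, 0.0961, 0.1048]
tool_rot: [0.0, 0.539, 0.842, 0.0]
contact_force: [-2.1, -0.4, 5.7]
finger_gap: 0.277
grip_force: 58.8
```

Request:
servo_tool --slide '[[0, 0, -3], [0, 0, -3], [0, 0, -3], [0, 0, -3], [0, 0, 0], [0, 0, 0]]' --delta_rot '[[0, 0, 0], [0, 0, 0], [0, 0, 0], [0, 0, 0], [0, 0, 0], [0, 0, 0]]'

```text
time_s: 48.9
ee_pos: [0.6509, 0.096, 0.1156]
tool_rot: [-0.0, 0.539, 0.842, -0.0]
contact_force: [1.9, 0.5, -8.4]
finger_gap: 0.276
grip_force: 59.3
```

Request:
servo_tool --slide '[[0, 0, 0], [0, 0, 0], [0, 0, 0], [0, 0, 0], [0, 0, 0], [0, 0, 0], [0, 0, 0], [0, 0, 0]]' --delta_rot '[[0, 0, 0.12], [0, 0, 0.12], [0, 0, 0.12], [0, 0, 0.12], [0, 0, 0.12], [0, 0, 0.12], [0, 0, 0.12], [0, 0, 0]]'

```text
time_s: 49.9
ee_pos: [0.6516, 0.0961, 0.1159]
tool_rot: [0.0, 0.835, 0.55, 0.001]
contact_force: [4.8, -0.1, -7.2]
finger_gap: 0.276
grip_force: 59.3
```

```bash
python3 - <<'E'
from h import *
s=bot.observe(); plan(651,96,112,2.0); print(s["wrist_torque"].round(3),s["contact_force"].round(1))
E
```

```text
pose [651.6  96.1 115.9] yaw 1.164 | tool shift [-0.3 -0.5  3.9] world [-0.6 -0.1 -3.9] turn [ 0.001  0.    -0.836]
[-0.028 -1.02  -0.018] [ 4.8 -0.1 -7.2]
```

Request:
servo_tool --slide '[[0, 0, 1], [0, 0, 1], [0, 0, 0.5], [0, 0, 0.5], [0, 0, 0.3], [0, 0, 0.3], [0, 0, 0.3], [0, 0, 0]]' --delta_rot '[[0, 0, 0.12], [0, 0, 0.12], [0, 0, 0.12], [0, 0, 0.12], [0, 0, 0.12], [0, 0, 0.12], [0, 0, 0.12], [0, 0, 0]]'

```text
time_s: 50.9
ee_pos: [0.6521, 0.0956, 0.1123]
tool_rot: [0.0, 0.987, 0.162, 0.001]
contact_force: [5.7, -1.2, -6.0]
finger_gap: 0.278
grip_force: 59.4
```

Request:
servo_tool --slide '[[-1, 0, 0.5], [0, 0, 0.5], [0, 0, 0.3], [0, 0, 0.3], [0, 0, 0]]' --delta_rot '[[0, 0, 0.1], [0, 0, 0.1], [0, 0, 0.1], [0, 0, 0.1], [0, 0, 0]]'

```text
time_s: 51.52
ee_pos: [0.652, 0.0952, 0.1111]
tool_rot: [0.0, 0.999, -0.037, 0.002]
contact_force: [7.5, -1.7, -5.0]
finger_gap: 0.279
grip_force: 59.5
```

Request:
servo_tool --slide '[[0, 0, 0], [0, 0, 0], [0, 0, 0], [0, 0, 0], [0, 0, 0]]' --delta_rot '[[0, 0, 0.06], [0, 0, 0.06], [0, 0, 0.06], [0, 0, 0.06], [0, 0, 0]]'

```text
time_s: 52.15
ee_pos: [0.6506, 0.0954, 0.1107]
tool_rot: [0.0, 0.988, -0.156, 0.001]
contact_force: [4.2, -1.8, -4.7]
finger_gap: 0.28
grip_force: 59.6
```

```bash
python3 - <<'E'
from h import *
s=bot.observe(); plan(651,96,112,2.0); print(s["wrist_torque"].round(3),s["contact_force"].round(1),s["joint_positions"].round(2))
E
```

```text
pose [650.6  95.4 110.7] yaw -0.314 | tool shift [ 0.2 -0.7 -1.3] world [0.4 0.6 1.3] turn [ 1.000e-03 -1.000e-03 -2.314e+00]
[-0.437 -0.85  -0.036] [ 4.2 -1.8 -4.7] [-0.15  0.66 -0.05  1.56  0.04  0.92 -2.1 ]
```

Request:
servo_tool --slide '[[0, 0, 0], [0, 0, 0], [0, 0, 0], [0, 0, 0], [0, 0, 0]]' --delta_rot '[[0, 0, 0.08], [0, 0, 0.08], [0, 0, 0.08], [0, 0, 0.08], [0, 0, 0]]'

```text
time_s: 52.78
ee_pos: [0.648, 0.0978, 0.1103]
tool_rot: [-0.0, 0.951, -0.311, -0.002]
contact_force: [-4.8, 2.8, -0.2]
finger_gap: 0.273
grip_force: 60.2
```

```bash
python3 - <<'E'
from h import *
s=bot.observe(); plan(651,96,112,2.0); print(s["wrist_torque"].round(3),s["contact_force"].round(1),s["joint_positions"].round(2))
E
```

```text
pose [648.   97.8 110.3] yaw -0.632 | tool shift [ 3.5 -0.3 -1.7] world [ 3.  -1.8  1.7] turn [-5.000e-03  2.000e-03 -2.632e+00]
[0.847 1.093 0.006] [-4.8  2.8 -0.2] [-0.21  0.66  0.04  1.57 -0.03  0.92 -2.36]
```

Request:
servo_tool --slide '[[2, 0, 0], [1, 0, 0], [0, 0, 0], [0, 0, 0]]' --delta_rot '[[0, 0, 0.08], [0, 0, 0.08], [0, 0, 0.08], [0, 0, 0]]'

```text
time_s: 53.28
ee_pos: [0.6506, 0.0964, 0.1104]
tool_rot: [-0.0, 0.907, -0.422, -0.002]
contact_force: [-3.7, 5.2, -0.7]
finger_gap: 0.277
grip_force: 59.8
```

```bash
python3 - <<'E'
from h import *
s=bot.observe(); plan(651,96,112,2.0); print(s["wrist_torque"].round(3),s["contact_force"].round(1))
E
```

```text
pose [650.6  96.4 110.4] yaw -0.871 | tool shift [ 0.6 -0.  -1.6] world [ 0.4 -0.4  1.6] turn [-5.000e-03  2.000e-03 -2.871e+00]
[0.947 0.946 0.31 ] [-3.7  5.2 -0.7]
```

Request:
servo_tool --slide '[[0, 0, 0], [0, 0, 0], [0, 0, 0], [0, 0, -10], [0, 0, -30], [0, 0, -40], [0, 0, 0]]' --delta_rot '[[0, 0, 0], [0, 0, 0], [0, 0, 0], [0, 0, 0], [0, 0, 0], [0, 0, 0], [0, 0, 0]]' --fingers 0.4

```text
time_s: 54.15
ee_pos: [0.6546, 0.0939, 0.1948]
tool_rot: [-0.002, 0.906, -0.424, 0.003]
contact_force: [0.4, 0.6, 0.3]
finger_gap: 0.6
grip_force: 0.0
```

```bash
python3 - <<'E'
from h import *
plan(650,96,186,2.0)
im,d=bot.capture("wrist"); cv2.imwrite("pics/w10.png",cv2.resize(im[140:260,176:336],(640,480)))
print(np.round(d[180:240:6,235:285:6],3))
E
```

```text
pose [654.6  93.9 194.8] yaw -0.876 | tool shift [-4.5  2.2  8.8] world [-4.6  2.1 -8.8] turn [ 0.004 -0.01  -2.876]
[[0.26  0.26  0.259 0.258 0.259 0.26  0.259 0.261 0.259]
 [0.262 0.261 0.241 0.235 0.232 0.261 0.261 0.261 0.26 ]
 [0.262 0.235 0.224 0.219 0.22  0.222 0.262 0.262 0.261]
 [0.264 0.223 0.22  0.22  0.221 0.22  0.232 0.263 0.263]
 [0.266 0.221 0.221 0.223 0.222 0.221 0.222 0.265 0.265]
 [0.269 0.222 0.221 0.222 0.223 0.222 0.224 0.266 0.267]
 [0.268 0.227 0.224 0.225 0.224 0.224 0.226 0.269 0.269]
 [0.27  0.271 0.229 0.226 0.226 0.27  0.27  0.27  0.292]
 [0.273 0.272 0.272 0.272 0.271 0.272 0.271 0.295 0.366]
 [0.274 0.274 0.274 0.273 0.273 0.274 0.296 0.371 0.368]]
```

View pics/w10.png

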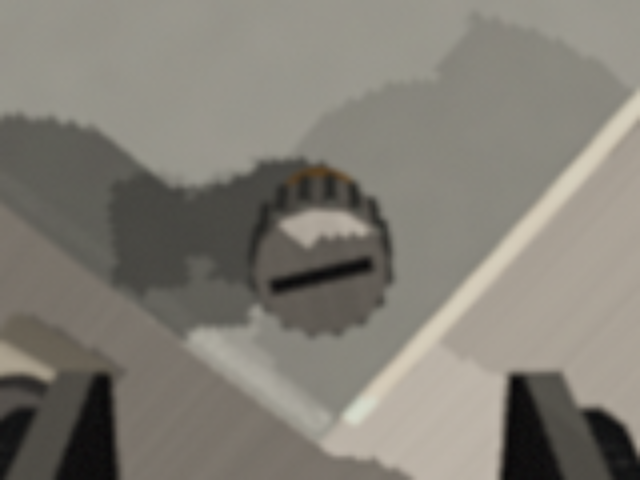

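The left rib sits at about -127° in world, i.e. 2.2 rad, so it is home. I'll check the right rib the same way from the saved picture.

```bash
python3 - <<'E'
import cv2,numpy as np
a=cv2.imread("pics/w8.png",0)[198:222,240:270]; b=cv2.resize(cv2.imread("pics/w10.png",0),(160,120),interpolation=cv2.INTER_AREA)[55:82,63:100]
for n,i,yaw in(("right",a,-.576),("left",b,-.876)):
    g=(i<45).astype(np.uint8); k,l,st,ce=cv2.connectedComponentsWithStats(g)
    for j in range(1,k):
        if st[j,4]>8:
            p=np.argwhere(l==j)[:,::-1].astype(float); w=np.maximum(60-i[l==j].astype(float),1)
            q=p-np.average(p,axis=0,weights=w); v=np.linalg.eigh((q*w[:,None]).T@q)[1][:,1]; an=np.arctan(v[1]/v[0])
            print(n,st[j],"turn",round(-(yaw-np.pi/2-an),3))
E
```

```text
right [ 1 11 26  4 81] turn 2.188
left [ 5 10 25  8 78] turn 2.214
```

Request:
servo_tool --slide '[[0, 0, -20], [-30, -40, 0], [-40, -45, 0], [-40, -45, 0], [-20, -20, 0], [0, 0, 0]]' --delta_rot '[[0, 0, 0], [0, 0, 0], [0, 0, 0], [0, 0, 0], [0, 0, 0], [0, 0, 0]]'

```text
time_s: 54.95
ee_pos: [0.6829, 0.2937, 0.2083]
tool_rot: [0.0, 0.907, -0.422, -0.001]
contact_force: [-0.3, 0.3, -0.3]
finger_gap: 0.6
grip_force: 0.0
```

```bash
python3 - <<'E'
from h import *
im,P=look(); X,Y,Z=P[...,0],P[...,1],P[...,2]
c=np.argwhere((abs(Z-.067)<.008)&(abs(Y+.007)<.18)&(X>.4)&(X<.625)); g=ray(c[:,::-1],.067)*1000
print("front x",len(g),np.percentile(g[:,0],[2,50,98]))
for y0 in(.095,-.104):
    q=(Z>.108)&(Z<.14)&(abs(Y-y0)<.03)&(X<.7)&(X>.62); print("head",q.sum(),np.median(Z[q]) if q.sum() else 0)
im2,d=bot.capture("scene"); cv2.imwrite("pics/s2.png",cv2.resize(im2,(800,600)))
plan(650,96,190,0)
E
```

```text
kL [(array([370.3, 467.3]), array([17.6, 28.4]), 0.2)]
rem []
tub? [652.7 215.9] [16.  36.2] 4.5
tub? [612.8 292.2] [38.2 38.1] 38.3
front x 283 [600.2579486  607.0757586  611.14590007]
head 59 0.1273669535175752
head 61 0.12792310552788155
pose [684.2 288.8 209.3] yaw -0.876 | tool shift [126.3 149.6  19.7] world [ -34.2 -192.8  -19.3] turn [ 0.002  0.    -0.876]
```

View pics/s2.png

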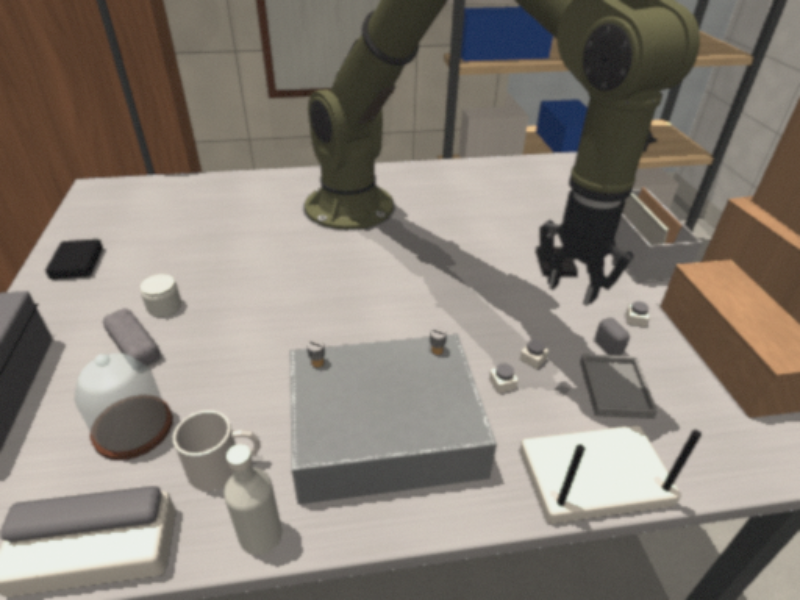

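The scene view shows the drawer shut, both screws raised at (316,355) and (438,342), the other things where they stood, and the arm clear. Handing in.

```bash
python3 -c "
from cell import bot
print(bot.finish_job())"
```

```text
the job is handed in; nothing more can be done
None
```

I put the one remote, both keys and the tub (all the garage things there were) in the drawer, shut it, drove both captive screws clockwise to their stops (about 2.2 rad each), and handed the job in at about 55 s.

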